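# Zero the cell tester and hold its bayonet collar home

### The job

Zero the cell tester: take the orange stylus from its blue stand, push the tester's recessed yellow button all the way down with its tip, and put the stylus back upright in the stand. Then turn the knurled collar on the tester's nest until its hidden keyways drop over the pins, push it fully home against the sprung cell, and finish still holding it pressed home with the gripper. Leave the jar, the screwdriver and the tray of cells where they are.

Things in the scene. Friction and masses are not known exactly. Their poses are not given: they have to be found in the camera images.
- tester: White and grey bench cell tester with a blue band, fixed, 140 (own x) x 220 (own y) x 40 mm high; origin at the centre of its underside, z up. The nest stands on its flat top at own (0, +55) mm, the recessed button at own (0, -65) mm; near the button is a small dark display.
- nest_seat (a point): Centre of the nest's seat: top of a round steel flange 48 mm across, 48 mm above the bench; the collar's lower edge rests on it when home. From it rises a brass neck 29 mm across and 20 mm high, holding a cell; three pins 6 mm thick, 120 degrees apart, stick out of the neck to 20 mm from the axis, their tops 9 mm above the seat.
- button_rim (a point): Centre of the mouth of the button's recess: a black bezel 32 mm square, 14 mm high on the tester's top, its rim 54 mm above the bench, with a round hole 17 mm across. The yellow button (14 mm across) lies in it, its top 6 mm below the rim.
- zero_button (a joint): Travel of the yellow spring button, m: 0 is up, 0.004 is fully down. It takes about 1.4 N to start it and 4.2 N to hold it fully down; it springs back.
- cell (a joint): How far the sprung green cell (18 mm across) is pushed down into the nest, m: 0 is free, 0.006 when the collar is fully home. The spring begins at 4.5 N, gives about 7.5 N with the collar home, and lifts the collar again if it is let go. The collar meets the cell only after dropping 3 mm.
- collar: Knurled round aluminium collar with a black top, loose, about 120 g: 52 mm across, 28 mm high, bore 32 mm; origin at the centre of its lower edge, z up. It starts sitting level on the nest's three pins, its lower edge 57 mm above the bench. It can be gripped across its outside from above; its keyways are told under the collar's top.
- collar_top (a point): Centre of the collar's top, 28 mm above its lower edge, in a 12 mm hole that shows the cell. Three keyways 12 mm wide run up inside the collar, 120 degrees apart, hidden, with no mark outside. At the start they come over the pins after 35 to 80 degrees of turning clockwise seen from above, and pass within 10 degrees either side of true; the collar then goes down 9 mm to its seat.
- stylus: Stylus, loose, 40 g, 109 mm long: from the tip up, a steel shank 45 mm long (6 mm across at the tip, then 8), a black flange 22 mm across and 4 mm thick, an orange round handle 14 mm across and 60 mm long. Origin at the centre of the flat tip, z towards the handle. It starts upright in the stand, tip 5 mm and handle 54 to 114 mm above the bench.
- stand: Blue block, fixed, 56 x 56 x 50 mm high, with one hole 13 mm across, chamfered, straight down through its middle for the stylus's shank; origin at the centre of its underside, z up. The stylus's flange rests on its top. It may stand to the left or the right of the tester.
- jar: Amber jar with a white cap, loose, 50 mm across and 65 mm high; origin at the centre of its underside. To be left alone. It stands on the other side of the tester from the stand.
- screwdriver: Screwdriver with a red handle, 170 mm long, lying on the bench beyond the tester. To be left alone.
- cell_tray: White open tray, 100 x 130 x 35 mm, with ten upright green cells 70 mm high, loose on the bench beyond the tester; origin at the centre of its underside. To be left alone.

How it is judged:
On the way, in this order (a step that is already met when the one before it is completed fails the run):
1. the button is pushed fully down by the stylus (value of joint zero_button above 0.003 m and contact force between stylus and tester above 1 N), for 0.1 s.
2. the stylus is back upright in its stand and let go (horizontal distance between stylus and stand below 0.004 m and z of stylus in the frame of stand below 0.009 m and angle between stylus's own z axis and vertical below 0.15 rad and contact force between the fingers and stylus below 0.1 N), for 0.2 s.
3. the collar is pushed home over the pins (z of collar in the frame of nest_seat below 0.0025 m and horizontal distance between collar and nest_seat below 0.004 m and angle between collar's own z axis and vertical below 0.12 rad and value of joint cell above 0.0042 m), for 0.2 s.
At the end, for the whole second after the job is handed in: Collar home: lower edge within 2.5 mm of the seat, 4 mm of its axis, tilt under 0.12 rad, cell pushed in over 4.2 mm, still, fingers on it with over 2 N. Stylus in its stand, not held: within 4 mm of the hole axis and of its height, tilt under 0.15 rad (all of step 2 and all of step 3 and contact force between the fingers and collar above 2 N and contact force between stylus and collar below 0.1 N and linear speed of collar below 0.02 m/s); the arm keeps its last pose, push and grip.
It fails at once if the jar is moved more than 25 mm (distance of jar from where it was at the start of the episode above 0.025 m).
It fails at once if the screwdriver is moved more than 25 mm (distance of screwdriver from where it was at the start of the episode above 0.025 m).
It fails at once if the tray of cells is moved more than 25 mm (distance of cell_tray from where it was at the start of the episode above 0.025 m).
It fails at once if the button is touched or pushed by the gripper itself (value of joint zero_button above 0.0015 m and contact force between the fingers and tester above 0.5 N).
It also fails if it takes over 64 s, if anything falls off the work surface, if the arm or the gripper's body presses on something with over 40 N, if the wrist force passes 120 N, or if a joint passes its speed limit or range.

### The arm

A 6-joint arm with a two-finger parallel gripper is mounted at the origin on the work surface. World frame = base frame: x ahead of the robot, y to its left, z up, the work surface at z = 0. Lengths are in m, angles in rad, forces in N, time in s.
With the tool pointing down it reaches from about 0.425 to 0.95 m from the base axis. Payload 3.5 kg.
Tool frame: the origin (TCP) lies on the centre line of the jaws, within the pads' length; the fingertips stand ahead of it and the grasp point (between the pads) lies 11 mm behind it (tips_ahead is the z of the fingertips in the tool frame, in m); z points along the fingers, y is the direction in which the jaws open and shut (so a half turn about z gives the same grasp; the last joint's range is limited). The gripper opens to 85 mm and grips with 20 to 120 N. Pads are 22 mm wide; open, the fingers measure 114 mm over their backs; the gripper's body (76 mm by 85 mm) begins 54 mm behind the grasp point. The pads swing forward as they close: fully open they stand 13 mm farther back than shut.
Start: joints at [1.069, 0.286, 1.577, -0, 1.279, -0.15], TCP at [0.233, 0.634, 0.239] pointing down, gripper open.
Joint ranges: [-2.77, 2.77], [-0.9, 2.22], [0.21, 2.48], [-1.53, 4.67], [0.24, 2.81], [-2.84, 2.84]. Speed limits (rad/s): [2.79, 2.79, 3.14, 3.14, 3.14, 3.14].

### API

Orientations are given as a unit quaternion [x, y, z, w].
In Python, from plant import * gives the robot as it stands. The module is installed in compiled form; this text tells all that it offers.
- The arm moves only by the tool move_arm, never from a script. Its arguments are lists of equal length, an entry for each row: "linear": the shift along the world's x, y, z in m, a list of three; "twist": the turn, a rotation vector about the world's x, y, z in degrees, a list of three. A call has 1 to 20 rows; each row shifts and turns the pose as measured when the row begins; what a row does not reach is not made up. A row lasts 1/12 s, in which the tool goes at most 41.7 mm and 7.16 degrees, less where a joint would pass 70% of its speed; a pose out of reach is approached as far as the arm can. A call is refused whole if a number of a shift passes 0.0417 or a number of a turn 7.16, either way. A call with a gripper value outside its range is refused whole. "grip" is the opening, from 0 (shut) to 1 (fully open), set as the call begins (left out, the last holds). The fingers move at their own pace and stop on an object; "force" is the grip in N (left out, the last holds). Time passes only in rows, so rows that do not move let the fingers close. It gives the time, the measured TCP pose, the force and the opening at its end, in the units of the state.
- get_state(): the state, without advancing time (a new reading comes with each control period).
- read_camera(name): name is "scene" or "top"; returns a dict with "img" (480x640x3 uint8, blue, green, red), "depth" (480x640 float32, m along the optical axis (not along the pixel's ray), 0 where there is no reading), "fx", "fy", "cx", "cy" (pixels), "dist" ([k1, k2, p1, p2, k3] as OpenCV has them; the pictures are not rectified), "rvec" (rotation vector, rad) and "tvec" (3), from world to camera coordinates, as OpenCV has them. Camera axes: x right, y down, z forward; pixel columns grow to the right and rows downward; lengths in m; the calibration is good to about 2 mm. A picture is of the moment at which its call begins.
- sign_off(): hands the job in, once; it reports no verdict.
The state is a dict: "time": time; "qpos": joint angles; "dq": joint speeds; "joint_efforts": joint torques, N m; "eef_pos": TCP position; "tcp_rot": TCP orientation; "contact_force": force on the tool from outside, world axes, zero at the start; "wrist_torque": the same for the moment, N m; "opening": opening from 0.0 (shut) to 1.0 (fully open).
Only numpy, scipy, OpenCV 4.12 (cv2) and the standard library are available. Lean on these libraries where they do the work, as an engineer would, in place of code of your own. Each camera call takes 0.05 s, during which the arm holds its last target.

## Working session

There is one attempt and no reset: what is moved stays moved. The work goes in short steps, Python scripts to look and compute and a tool call to move; the robot and the scene stay as the last step left them, time stands still between calls to the robot, and variables do not carry over. Pictures are saved under pics/ and viewed, and the job is handed in when it is done.

Besides the shell and the picture viewer there is one more tool, called as name(argument=value, ...), one argument or row to a line, values as JSON. move_arm: Moves the arm, as the interface text tells. Its arguments: {"type":"object","properties":{"linear":{"type":"array","items":{"type":"array","items":{"type":"number"}}},"twist":{"type":"array","items":{"type":"array","items":{"type":"number"}}},"grip":{"type":"number"},"force":{"type":"number"}},"required":["linear","twist"]}

```bash
mkdir -p pics
python3 - <<'E'
from plant import *
import cv2,pickle
print(get_state())
for n in("scene","top"):
    c=read_camera(n); cv2.imwrite(f"pics/{n}0.png",c["img"]); pickle.dump(c,open(f"{n}0.pkl","wb"))
    print({k:v for k,v in c.items() if k not in("img","depth")})
E
```

```text
{'time': 0.0, 'qpos': array([ 1.06901026e+00,  2.87221050e-01,  1.57818208e+00,  1.41344208e-05,
        1.27859486e+00, -1.50017339e-01]), 'dq': array([ 0.00023985,  0.00187943,  0.00030769, -0.00086228, -0.00055848,
        0.00012906]), 'joint_efforts': array([-9.22017534e-04, -4.05959594e+01, -2.92638320e+01, -1.52463504e-04,
        5.67119743e-03, -1.97852563e-05]), 'eef_pos': array([0.23224648, 0.63310701, 0.23790748]), 'tcp_rot': array([ 1.74980813e-01,  9.84571109e-01, -1.13719559e-03, -3.91458766e-04]), 'contact_force': array([-0.03450921,  0.79626093,  0.50263057]), 'wrist_torque': array([0.02034592, 0.01512464, 0.02834451]), 'opening': 1.0002708395182494}
{'fx': 517.3170865425058, 'fy': 517.3170865425058, 'cx': 326.2987378116046, 'cy': 238.89382080994727, 'dist': array([-0.09299596,  0.        ,  0.        ,  0.        ,  0.        ]), 'rvec': array([ 1.19338227,  2.15474437, -1.13264518]), 'tvec': array([ 0.31653251, -0.23468579,  1.45275831])}
{'fx': 470.96330473713135, 'fy': 470.96330473713135, 'cx': 318.09120439913977, 'cy': 236.27301881386092, 'dist': array([-0.05688086,  0.        ,  0.        ,  0.        ,  0.        ]), 'rvec': array([ 2.11514898, -2.07971857,  0.24230976]), 'tvec': array([-0.02213809,  0.62189262,  0.89007048])}
```

View pics/scene0.png

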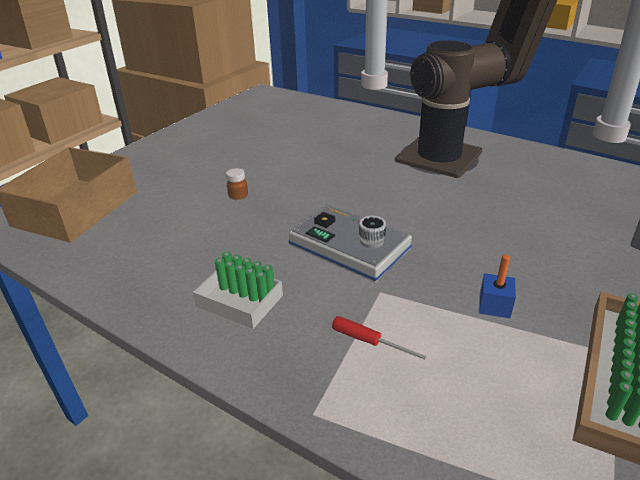

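View pics/top0.png

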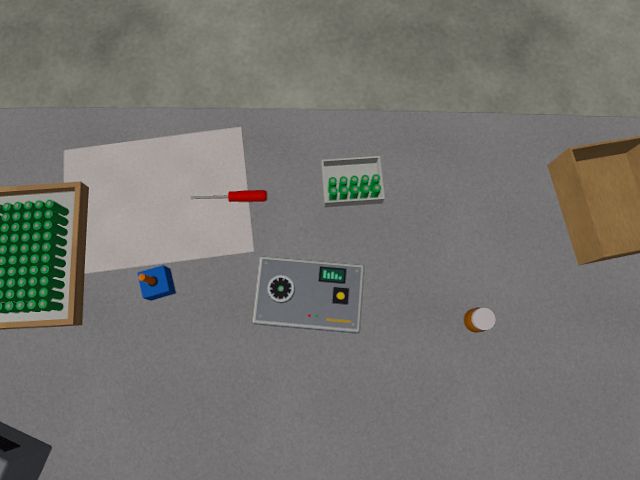

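```bash
cat > h.py <<'E'
import numpy as np,cv2,pickle
def ray(c,u,v):
    K=np.array([[c["fx"],0,c["cx"]],[0,c["fy"],c["cy"]],[0,0,1.]])
    p=cv2.undistortPoints(np.array([[[u,v]]],float),K,c["dist"])[0,0]
    R=cv2.Rodrigues(c["rvec"])[0]
    return -R.T@c["tvec"], R.T@np.array([p[0],p[1],1])
def atz(c,u,v,z):
    o,d=ray(c,u,v); return (o+d*(z-o[2])/d[2])[:3]
def proj(c,P):
    K=np.array([[c["fx"],0,c["cx"]],[0,c["fy"],c["cy"]],[0,0,1.]])
    return cv2.projectPoints(np.array(P,float).reshape(-1,1,3),c["rvec"],c["tvec"],K,c["dist"])[0][:,0]
E
python3 - <<'E'
from h import *
for n in("top","scene"):
    c=pickle.load(open(n+"0.pkl","rb")); im=c["img"]; hsv=cv2.cvtColor(im,cv2.COLOR_BGR2HSV)
    o,_=ray(c,320,240);print(n,"cam",o)
    def blob(lo,hi,box,z,name):
        x0,y0,x1,y1=box
        m=cv2.inRange(hsv,np.array(lo),np.array(hi)); k=np.zeros_like(m);k[y0:y1,x0:x1]=m[y0:y1,x0:x1]
        ys,xs=np.nonzero(k)
        if len(xs)==0: print(name,"none");return
        print(name,len(xs),xs.mean().round(1),ys.mean().round(1),"z",z,atz(c,xs.mean(),ys.mean(),z).round(4), "bb",xs.min(),xs.max(),ys.min(),ys.max(), "depth",np.median(c["depth"][k>0]))
    B=dict(top=dict(st=(125,255,190,310),bu=(325,285,355,310)),scene=dict(st=(470,245,530,325),bu=(308,205,340,228)))[n]
    blob((100,120,40),(125,255,255),B["st"],.05,"stand")
    blob((5,150,80),(18,255,255),B["st"],.114,"handle")
    blob((20,120,90),(35,255,255),B["bu"],.048,"button")
a=pickle.load(open("top0.pkl","rb"))["img"]; b=pickle.load(open("scene0.pkl","rb"))["img"]
r=lambda i,x,y,w,h,s:cv2.resize(i[y:y+h,x:x+w],None,fx=s,fy=s,interpolation=cv2.INTER_CUBIC)
cv2.imwrite("pics/z1.png",r(a,240,245,135,100,5.9)); cv2.imwrite("pics/z2.png",np.hstack([r(a,130,255,50,55,8),r(b,475,245,50,75,5.866)[:440]]) )
E
```

```text
top cam [ 0.40081167 -0.01547699  1.00924548]
stand 825 157.3 283.1 z 0.05 [0.5227 0.3179 0.05  ] bb 137 174 265 299 depth 0.9654788
handle 95 146.3 278.7 z 0.114 [0.5228 0.3179 0.114 ] bb 139 154 274 283 depth 0.9162796
button 49 340.0 295.2 z 0.048 [ 0.5053 -0.0583  0.048 ] bb 336 344 292 299 depth 0.9596517
scene cam [1.27820749 0.45701651 0.6504602 ]
stand 1206 497.0 296.7 z 0.05 [0.56   0.3365 0.05  ] bb 479 515 274 317 depth 0.9087412
handle 226 502.6 269.6 z 0.114 [0.5654 0.3364 0.114 ] bb 496 509 255 285 depth 0.8892351
button 19 327.2 215.7 z 0.048 [ 0.4895 -0.0593  0.048 ] bb 322 338 209 219 depth 1.1085081
```

View pics/z1.png

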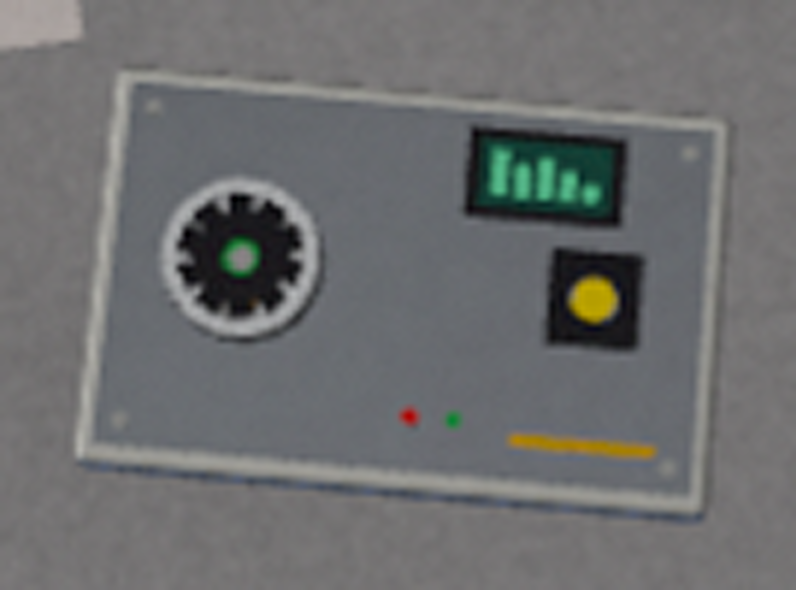

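View pics/z2.png

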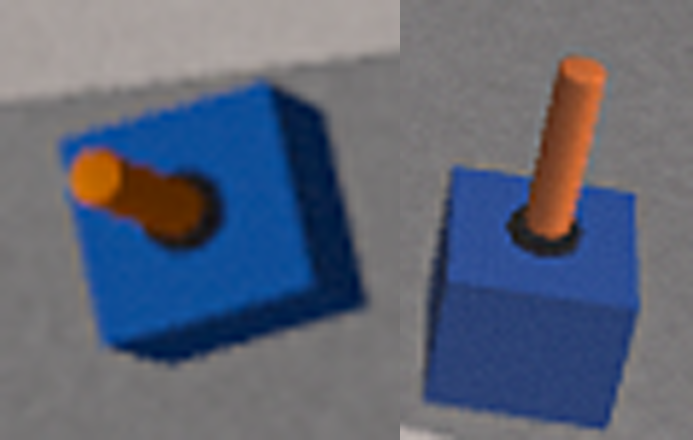

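Run:
```python
from h import *
t=pickle.load(open("top0.pkl","rb"));s=pickle.load(open("scene0.pkl","rb"))
f=lambda x,y:(240+(x+.5)/5.9-.5,245+(y+.5)/5.9-.5)
g=lambda x,y:(130+(x+.5)/8-.5,255+(y+.5)/8-.5)
for n,p,z in [("c1",f(120,73),.04),("c2",f(725,122),.04),("c3",f(702,508),.04),("c4",f(79,455),.04),("button",f(594,299),.048),("bezel",f(595,300),.054),("collar",f(241,258),.085),("stylus top",g(97,178),.114),("stand corner",g(264,82),.05),("",g(62,145),.05),("",g(105,346),.05),("",g(313,288),.05)]:
    print(n,np.round(p,1),atz(t,*p,z).round(4), t["depth"][int(p[1]+.5),int(p[0]+.5)])
c=[atz(t,*f(*q),.04) for q in((120,73),(725,122),(702,508),(79,455))]
m=np.mean(c,0);y=(c[0]+c[3]-c[1]-c[2])[:2];print(m,np.hypot(*y)/2);y/=np.hypot(*y);print(y,"nest",m[:2]+.055*y,"btn",m[:2]-.065*y,"yaw",np.degrees(np.arctan2(-y[0],y[1])))
p=(475+(182.5)/5.866-.5,245+72.5/5.866-.5);print("scene stylus",p,atz(s,*p,.114))
print("scene button",atz(s,325,217,.048)) 
r=lambda i,x,y,w,h,s:cv2.resize(i[y:y+h,x:x+w],None,fx=s,fy=s,interpolation=cv2.INTER_CUBIC)
cv2.imwrite("pics/z3.png",r(s["img"],285,200,130,80,6))
```

```text
c1 [259.9 257. ] [0.5833 0.1096 0.04  ] 1.0253462
c2 [362.5 265.3] [ 0.5693 -0.1051  0.04  ] 0.98399705
c3 [358.6 330.7] [ 0.4349 -0.0967  0.04  ] 0.9913517
c4 [253.  321.7] [0.4491 0.1179 0.04  ] 0.95864815
button [340.3 295.3] [ 0.5052 -0.0588  0.048 ] 0.9580606
bezel [340.4 295.4] [ 0.5042 -0.0589  0.054 ] 0.9580606
collar [280.4 288.3] [0.5128 0.0606 0.085 ] 0.93084836
stylus top [141.7 276.8] [0.5262 0.3273 0.114 ] 0.8979869
stand corner [162.6 264.8] [0.5611 0.3104 0.05  ] 0.9695325
 [137.3 272.7] [0.5436 0.3619 0.05  ] 0.96745
 [142.7 297.8] [0.4919 0.3455 0.05  ] 1.0045527
 [168.7 290.6] [0.5079 0.2928 0.05  ] 0.9690693
[0.50914505 0.00641237 0.04      ] 0.2151227534851228
[0.06561313 0.99784514] nest [0.51275377 0.06129385] btn [ 0.50488019 -0.05844756] yaw -3.7620582847068076
scene stylus (505.6114899420389, 256.8593590180702) [0.52819278 0.33029896 0.114     ]
scene button [ 0.49609143 -0.06062493  0.048     ]
```

View pics/z3.png

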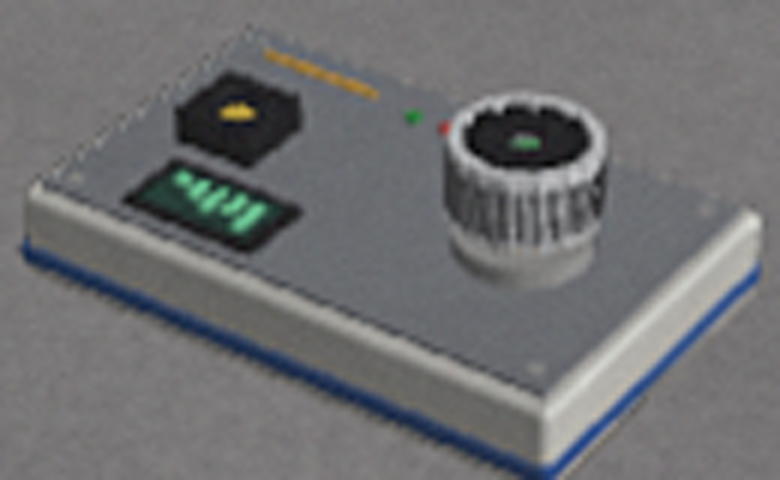

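Run:
```python
import plant
print([k for k in dir(plant) if not k.startswith('__')]); print(getattr(plant,'tips_ahead',None))
from h import *
s=pickle.load(open("scene0.pkl","rb"))
k=lambda x,y:(285+(x+.5)/6-.5,200+(y+.5)/6-.5)
print(atz(s,*k(527,139),.085),atz(s,*k(239,106),.054),atz(s,*k(239,114),.048))
```

```text
['Unreachable', 'get_state', 'read_camera', 'sign_off', 'tips_ahead']
0.008
[0.51350245 0.06325904 0.085     ] [ 0.5053474 -0.0560044  0.054    ] [ 0.50201168 -0.05830587  0.048     ]
```

move_arm(
  linear=[
    [0.021,-0.022,0],
    [0.021,-0.022,0],
    [0.021,-0.022,0],
    [0.021,-0.022,0],
    [0.021,-0.022,0],
    [0.021,-0.022,0],
    [0.021,-0.022,0],
    [0.021,-0.022,0],
    [0.021,-0.022,0],
    [0.021,-0.022,0],
    [0.021,-0.022,0],
    [0.021,-0.022,0],
    [0.021,-0.022,0],
    [0.021,-0.022,0],
    [0,0,0],
    [0,0,0],
  ],
  twist=[
    [0,0,0],
    [0,0,0],
    [0,0,0],
    [0,0,0],
    [0,0,0],
    [0,0,0],
    [0,0,0],
    [0,0,0],
    [0,0,0],
    [0,0,0],
    [0,0,0],
    [0,0,0],
    [0,0,0],
    [0,0,0],
    [0,0,0],
    [0,0,0],
  ],
  grip=1,
)

```text
time: 1.43
eef_pos: [0.5312, 0.3057, 0.2268]
tcp_rot: [0.173, 0.985, -0.007, -0.006]
contact_force: [-0.4, -0.1, -0.5]
opening: 1.005
```

```bash
cat > st.py <<'E'
from plant import *
import numpy as np,sys
from scipy.spatial.transform import Rotation as R
def rep(tgt=None,yaw=None):
    s=get_state(); r=R.from_quat(s["tcp_rot"]); z=r.as_matrix()[:,2]; y=r.as_matrix()[:,1]
    a=np.cross(z,[0,0,-1]); 
    print("t",round(s["time"],2),"pos",s["eef_pos"].round(4),"tiltfix deg",np.degrees(a).round(2),"jaw yaw",np.degrees(np.arctan2(y[1],y[0])).round(2),"F",s["contact_force"].round(2),"T",s["wrist_torque"].round(2),"open",round(s["opening"],4),"q",s["qpos"].round(2))
    if tgt is not None: print("delta",(np.array(tgt)-s["eef_pos"]).round(4))
if __name__=="__main__":
    rep([float(x) for x in sys.argv[1:4]] if len(sys.argv)>3 else None)
E
python3 st.py 0.527 0.328 0.15
```

```text
t 1.43 pos [0.5312 0.3057 0.2268] tiltfix deg [ 0.7  -0.86  0.  ] jaw yaw 70.11 F [-0.42 -0.11 -0.5 ] T [-0.05 -0.02  0.01] open 1.0053 q [ 0.36  0.17  1.74 -0.01  1.25 -0.86]
delta [-0.0042  0.0223 -0.0768]
```

move_arm(
  linear=[
    [-0.002,0.011,-0.02],
    [-0.002,0.011,-0.02],
    [0,0,-0.02],
    [0,0,-0.015],
    [0,0,0],
    [0,0,0],
  ],
  twist=[
    [0.7,-0.86,0],
    [0,0,0],
    [0,0,0],
    [0,0,0],
    [0,0,0],
    [0,0,0],
  ],
)

```text
time: 1.93
eef_pos: [0.5238, 0.3312, 0.149]
tcp_rot: [0.172, 0.985, 0.001, -0.0]
contact_force: [0.5, 0.4, 0.8]
opening: 0.998
```

```bash
python3 st.py 0.527 0.328 0.15
```

```text
t 1.93 pos [0.5238 0.3312 0.149 ] tiltfix deg [-0.08  0.    0.  ] jaw yaw 70.22 F [0.48 0.39 0.75] T [ 0.06 -0.02  0.05] open 0.9985 q [ 0.4   0.25  1.79  0.    1.1  -0.83]
delta [ 0.0032 -0.0032  0.001 ]
```

move_arm(
  linear=[
    [0.003,-0.003,0],
    [0,0,-0.015],
    [0,0,-0.015],
    [0,0,-0.015],
    [0,0,-0.015],
    [0,0,-0.005],
    [0,0,0],
    [0,0,0],
  ],
  twist=[
    [0,0,0],
    [0,0,0],
    [0,0,0],
    [0,0,0],
    [0,0,0],
    [0,0,0],
    [0,0,0],
    [0,0,0],
  ],
)

```text
time: 2.6
eef_pos: [0.5321, 0.3316, 0.0934]
tcp_rot: [0.17, 0.985, 0.005, 0.007]
contact_force: [-0.0, 0.2, -0.1]
opening: 1.002
```

```bash
python3 st.py 0.527 0.328 0.081
python3 - <<'E'
from plant import *
import cv2,numpy as np
a=read_camera("top")["img"][240:320,100:220];b=read_camera("scene")["img"][190:310,440:580]
cv2.imwrite("pics/a1.png",np.hstack([cv2.resize(a,(600//2*1,200)),cv2.resize(b,(420,360))[:200*1]]) if 0 else cv2.resize(b,(700,600)))
E
```

```text
t 2.6 pos [0.5321 0.3316 0.0934] tiltfix deg [-0.46  0.94  0.  ] jaw yaw 70.41 F [-0.04  0.2  -0.12] T [-0.01 -0.    0.04] open 1.0024 q [ 0.4   0.33  1.81  0.    0.99 -0.83]
delta [-0.0051 -0.0036 -0.0124]
```

View pics/a1.png

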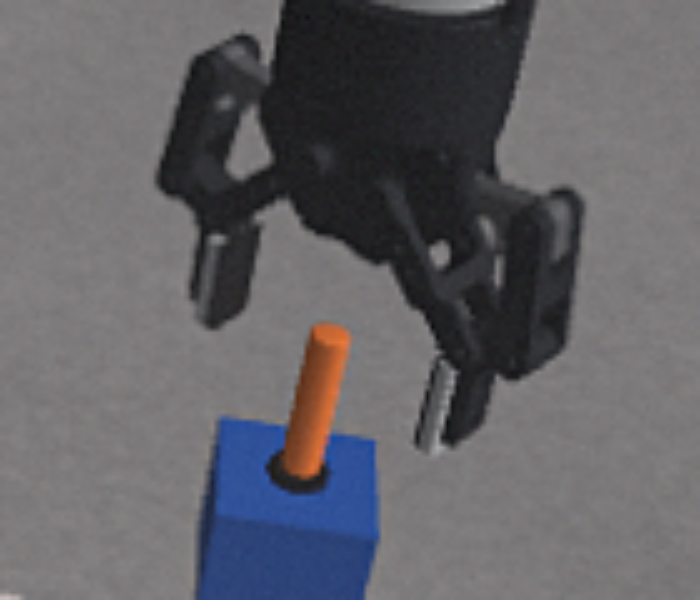

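move_arm(
  linear=[
    [-0.005,-0.0035,0],
    [0,0,-0.004],
    [0,0,-0.004],
    [0,0,-0.004],
    [0,0,0],
    [0,0,0],
  ],
  twist=[
    [-0.45,0.9,0],
    [0,0,0],
    [0,0,0],
    [0,0,0],
    [0,0,0],
    [0,0,0],
  ],
)

```text
time: 3.2
eef_pos: [0.5287, 0.3286, 0.0846]
tcp_rot: [0.17, 0.985, 0.002, 0.003]
contact_force: [0.5, -0.6, 0.2]
opening: 1.0
```

```bash
python3 st.py 0.527 0.328 0.081
```

```text
t 3.2 pos [0.5287 0.3286 0.0846] tiltfix deg [-0.12  0.33  0.  ] jaw yaw 70.41 F [ 0.5  -0.57  0.22] T [ 0.    0.03 -0.01] open 1.0005 q [ 0.39  0.34  1.82 -0.    0.98 -0.84]
delta [-0.0017 -0.0006 -0.0036]
```

move_arm(
  linear=[
    [-0.0017,-0.0006,-0.0035],
    [0,0,0],
    [0,0,0],
  ],
  twist=[
    [-0.1,0.3,0],
    [0,0,0],
    [0,0,0],
  ],
)

```text
time: 3.45
eef_pos: [0.5267, 0.3279, 0.0803]
tcp_rot: [0.17, 0.985, -0.0, -0.0]
contact_force: [0.4, -0.2, -0.1]
opening: 1.0
```

```bash
python3 st.py 0.527 0.328 0.081
```

```text
t 3.45 pos [0.5267 0.3279 0.0803] tiltfix deg [ 0.   -0.04  0.  ] jaw yaw 70.41 F [ 0.4  -0.18 -0.07] T [ 0.02 -0.    0.03] open 0.9998 q [ 0.39  0.34  1.82  0.    0.98 -0.84]
delta [0.0003 0.0001 0.0007]
```

move_arm(
  linear=[
    [0,0,0],
    [0,0,0],
    [0,0,0],
    [0,0,0],
    [0,0,0],
    [0,0,0],
    [0,0,0],
    [0,0,0],
    [0,0,0],
    [0,0,0],
    [0,0,0],
    [0,0,0],
  ],
  twist=[
    [0,0,0],
    [0,0,0],
    [0,0,0],
    [0,0,0],
    [0,0,0],
    [0,0,0],
    [0,0,0],
    [0,0,0],
    [0,0,0],
    [0,0,0],
    [0,0,0],
    [0,0,0],
  ],
  grip=0,
  force=30,
)

```text
time: 4.45
eef_pos: [0.5268, 0.328, 0.0805]
tcp_rot: [0.17, 0.985, -0.0, -0.0]
contact_force: [0.1, 0.7, -1.0]
opening: 0.152
```

```bash
python3 st.py 0.527 0.328 0.081;python3 - <<'E'
from plant import *
import cv2,numpy as np
a=read_camera("top")["img"][240:320,100:220];b=read_camera("scene")["img"][190:310,440:580]
cv2.imwrite("pics/a2.png",cv2.resize(b,(700,600)))
E
```

```text
t 4.45 pos [0.5268 0.328  0.0805] tiltfix deg [-0.   -0.03 -0.  ] jaw yaw 70.41 F [ 0.07  0.73 -0.99] T [-0.01 -0.03  0.  ] open 0.1518 q [ 0.39  0.34  1.82  0.    0.98 -0.84]
delta [0.0002 0.     0.0005]
```

View pics/a2.png

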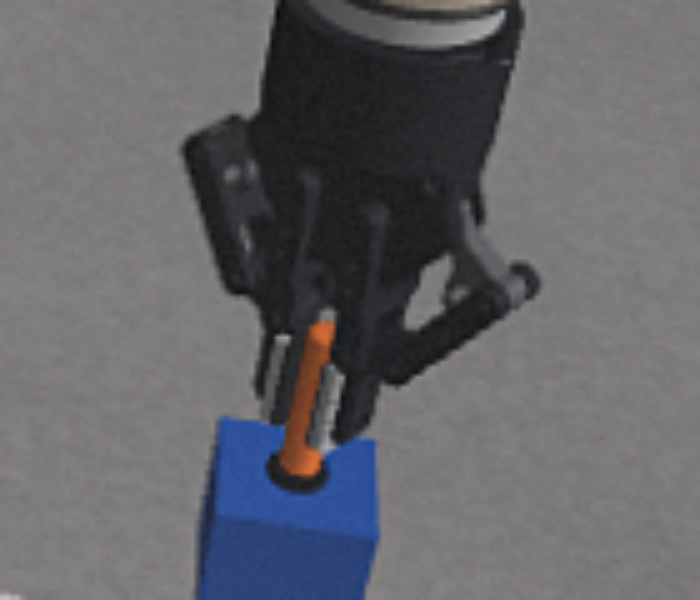

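move_arm(
  linear=[
    [0,0,0.006],
    [0,0,0.006],
    [0,0,0.006],
    [0,0,0.006],
    [0,0,0.006],
    [0,0,0.006],
    [0,0,0.006],
    [0,0,0.006],
    [0,0,0.006],
    [0,0,0],
  ],
  twist=[
    [0,0,0],
    [0,0,0],
    [0,0,0],
    [0,0,0],
    [0,0,0],
    [0,0,0],
    [0,0,0],
    [0,0,0],
    [0,0,0],
    [0,0,0],
  ],
  force=50,
)

```text
time: 5.38
eef_pos: [0.5272, 0.3282, 0.1418]
tcp_rot: [0.17, 0.985, 0.001, 0.001]
contact_force: [-0.1, -0.6, -0.6]
opening: 0.152
```

```bash
python3 st.py 0.5045 -0.058 0.20
```

```text
t 5.38 pos [0.5272 0.3282 0.1418] tiltfix deg [-0.06  0.1   0.  ] jaw yaw 70.42 F [-0.14 -0.56 -0.61] T [ 0.05 -0.03 -0.03] open 0.1523 q [ 0.39  0.26  1.79  0.    1.08 -0.84]
delta [-0.0227 -0.3862  0.0582]
```

move_arm(
  linear=[
    [0,0,0.02],
    [0,0,0.02],
    [0,0,0.02],
    [-0.001,-0.022,0],
    [-0.001,-0.022,0],
    [-0.001,-0.022,0],
    [-0.001,-0.022,0],
    [-0.001,-0.022,0],
    [-0.001,-0.022,0],
    [-0.001,-0.022,0],
    [-0.001,-0.022,0],
    [-0.001,-0.022,0],
    [-0.001,-0.022,0],
    [-0.001,-0.022,0],
    [-0.001,-0.022,0],
    [-0.001,-0.022,0],
    [-0.001,-0.022,0],
    [-0.001,-0.022,0],
    [-0.001,-0.02,0],
    [0,0,0],
    [0,0,0],
  ],
  twist=[
    [0,0,0],
    [0,0,0],
    [0,0,0],
    [0,0,0],
    [0,0,0],
    [0,0,0],
    [0,0,0],
    [0,0,0],
    [0,0,0],
    [0,0,0],
    [0,0,0],
    [0,0,0],
    [0,0,0],
    [0,0,0],
    [0,0,0],
    [0,0,0],
    [0,0,0],
    [0,0,0],
    [0,0,0],
    [0,0,0],
    [0,0,0],
  ],
)

```text
$: bad value
```

```bash
python3 st.py 0.5045 -0.058 0.20
```

```text
t 5.38 pos [0.5272 0.3282 0.1418] tiltfix deg [-0.06  0.1   0.  ] jaw yaw 70.42 F [-0.14 -0.56 -0.61] T [ 0.05 -0.03 -0.03] open 0.1523 q [ 0.39  0.26  1.79  0.    1.08 -0.84]
delta [-0.0227 -0.3862  0.0582]
```

21 rows, one too many.

move_arm(
  linear=[
    [0,0,0.02],
    [0,0,0.02],
    [0,0,0.02],
    [-0.001,-0.022,0],
    [-0.001,-0.022,0],
    [-0.001,-0.022,0],
    [-0.001,-0.022,0],
    [-0.001,-0.022,0],
    [-0.001,-0.022,0],
    [-0.001,-0.022,0],
    [-0.001,-0.022,0],
    [-0.001,-0.022,0],
    [-0.001,-0.022,0],
    [-0.001,-0.022,0],
    [-0.001,-0.022,0],
    [-0.001,-0.022,0],
    [-0.001,-0.022,0],
    [-0.001,-0.022,0],
    [0,0,0],
    [0,0,0],
  ],
  twist=[
    [0,0,0],
    [0,0,0],
    [0,0,0],
    [0,0,0],
    [0,0,0],
    [0,0,0],
    [0,0,0],
    [0,0,0],
    [0,0,0],
    [0,0,0],
    [0,0,0],
    [0,0,0],
    [0,0,0],
    [0,0,0],
    [0,0,0],
    [0,0,0],
    [0,0,0],
    [0,0,0],
    [0,0,0],
    [0,0,0],
  ],
)

```text
time: 7.05
eef_pos: [0.5066, -0.0162, 0.2043]
tcp_rot: [0.169, 0.986, 0.0, 0.0]
contact_force: [0.7, -0.8, -0.8]
opening: 0.15
```

```bash
python3 st.py 0.5045 -0.058 0.16
```

```text
t 7.05 pos [ 0.5066 -0.0162  0.2043] tiltfix deg [-0.04  0.02  0.  ] jaw yaw 70.59 F [ 0.75 -0.83 -0.78] T [-0.01  0.   -0.04] open 0.15 q [-0.23 -0.06  2.02  0.    1.18 -1.46]
delta [-0.0021 -0.0418 -0.0443]
```

move_arm(
  linear=[
    [0,-0.01,0],
    [0,-0.01,0],
    [0,-0.01,0],
    [-0.001,-0.01,0],
    [0,0,-0.01],
    [0,0,-0.01],
    [0,0,-0.01],
    [0,0,-0.01],
    [0,0,0],
    [0,0,0],
  ],
  twist=[
    [0,0,0],
    [0,0,0],
    [0,0,0],
    [0,0,0],
    [0,0,0],
    [0,0,0],
    [0,0,0],
    [0,0,0],
    [0,0,0],
    [0,0,0],
  ],
)

```text
time: 7.88
eef_pos: [0.5043, -0.0571, 0.1582]
tcp_rot: [0.167, 0.986, 0.001, -0.002]
contact_force: [0.7, -0.1, -0.8]
opening: 0.144
```

```bash
python3 st.py 0.5045 -0.058 0.16;python3 - <<'E'
from plant import *
import cv2,numpy as np,pickle
a=read_camera("top");b=read_camera("scene");pickle.dump((a,b),open("p1.pkl","wb"))
cv2.imwrite("pics/b1.png",np.hstack([cv2.resize(a["img"][255:345,300:380],(400,450),interpolation=2),cv2.resize(b["img"][150:240,285:365],(400,450),interpolation=2)]))
E
```

```text
t 7.88 pos [ 0.5043 -0.0571  0.1582] tiltfix deg [-0.16 -0.16 -0.  ] jaw yaw 70.78 F [ 0.74 -0.1  -0.77] T [-0.03 -0.02 -0.04] open 0.1435 q [-0.31  0.    2.05  0.    1.09 -1.55]
delta [ 0.0002 -0.0009  0.0018]
```

View pics/b1.png

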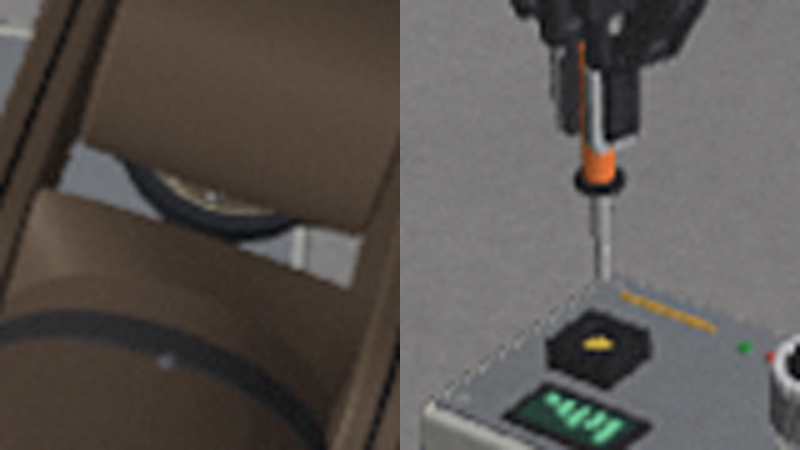

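Run:
```python
from h import *
b=pickle.load(open("p1.pkl","rb"))[1]
k=lambda x,y:(285+(x-400+.5)/5-.5,150+(y+.5)/5-.5)
for z in(.078,.0827,.087): print(z,atz(b,*k(604,281),z))
print(atz(b,*k(600,347),.054),atz(b,*k(598,344),.048), "flange",atz(b,*k(599,181),.1297))
P=[[.5045,-.058,.083],[.5045,-.058,.054],[.5045,-.058,.048]]
print((proj(b,P)+.5-[285,150])*5+[400,0])
```

```text
0.078 [ 0.49774736 -0.0578138   0.078     ]
0.0827 [ 0.50415508 -0.05358695  0.0827    ]
0.087 [ 0.51001746 -0.04971983  0.087     ]
[ 0.51090848 -0.05195998  0.054     ] [ 0.50164222 -0.05909669  0.048     ] flange [ 0.50329111 -0.05544363  0.1297    ]
[[595.20778815 278.44595871]
 [596.72727847 336.52642   ]
 [597.03615504 348.32868709]]
```

Run:
```python
from h import *
b=pickle.load(open("p1.pkl","rb"))[1]
im=cv2.resize(b["img"][175:229,305:345],None,fx=11,fy=11,interpolation=cv2.INTER_CUBIC)
P=[[.5043,-.0571,z] for z in(.083,.1277,.1317,.145)]+[[.5045,-.058,.054],[.5045,-.058,.048]]
q=(proj(b,P)+.5-[305,175])*11;print(q)
for p in q: cv2.circle(im,tuple(int(v) for v in p),3,(255,0,255),1)
cv2.imwrite("pics/b2.png",im)
R=cv2.Rodrigues(b["rvec"])[0];print(R)
# shank center columns per row
g=b["img"].astype(int)
for r in range(182,208): print(r,[tuple(g[r,c]) [2] for c in range(318,332)])
```

```text
[[213.98234923 338.37137619]
 [208.73962091 133.74274072]
 [208.25872379 114.96512445]
 [206.64552902  51.9650659 ]
 [212.80001263 465.35812401]
 [213.47954109 491.32311161]]
[[-0.53890499  0.84214471 -0.01933116]
 [ 0.49343414  0.2969926  -0.81750727]
 [-0.68271822 -0.4500974  -0.57559375]]
182 [np.int64(120), np.int64(123), np.int64(123), np.int64(114), np.int64(124), np.int64(151), np.int64(180), np.int64(205), np.int64(220), np.int64(215), np.int64(131), np.int64(119), np.int64(123), np.int64(123)]
183 [np.int64(124), np.int64(124), np.int64(105), np.int64(85), np.int64(126), np.int64(153), np.int64(178), np.int64(204), np.int64(219), np.int64(216), np.int64(91), np.int64(101), np.int64(125), np.int64(123)]
184 [np.int64(125), np.int64(123), np.int64(60), np.int64(60), np.int64(131), np.int64(150), np.int64(181), np.int64(203), np.int64(223), np.int64(224), np.int64(41), np.int64(61), np.int64(118), np.int64(124)]
185 [np.int64(124), np.int64(103), np.int64(20), np.int64(50), np.int64(112), np.int64(164), np.int64(192), np.int64(218), np.int64(221), np.int64(165), np.int64(29), n
[... 4023 characters left out ...]
.int64(116), np.int64(129), np.int64(121), np.int64(129)]
205 [np.int64(130), np.int64(125), np.int64(126), np.int64(128), np.int64(130), np.int64(126), np.int64(95), np.int64(126), np.int64(147), np.int64(105), np.int64(107), np.int64(112), np.int64(113), np.int64(120)]
206 [np.int64(121), np.int64(124), np.int64(129), np.int64(128), np.int64(128), np.int64(114), np.int64(112), np.int64(115), np.int64(120), np.int64(111), np.int64(121), np.int64(118), np.int64(104), np.int64(108)]
207 [np.int64(122), np.int64(127), np.int64(128), np.int64(123), np.int64(108), np.int64(124), np.int64(107), np.int64(105), np.int64(105), np.int64(112), np.int64(117), np.int64(122), np.int64(104), np.int64(99)]
```

View pics/b2.png

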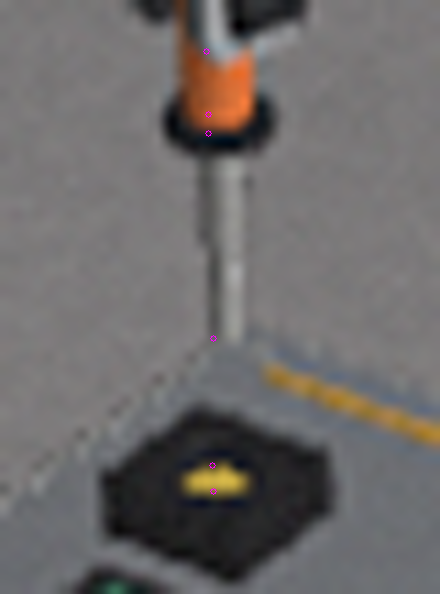

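move_arm(
  linear=[
    [0.001,-0.0022,-0.004],
    [0,0,-0.006],
    [0,0,-0.006],
    [0,0,-0.006],
    [0,0,0],
    [0,0,0],
  ],
  twist=[
    [-0.15,-0.15,0],
    [0,0,0],
    [0,0,0],
    [0,0,0],
    [0,0,0],
    [0,0,0],
  ],
)

```text
time: 8.48
eef_pos: [0.5067, -0.0594, 0.136]
tcp_rot: [0.166, 0.986, -0.0, 0.002]
contact_force: [0.6, -0.8, -0.8]
opening: 0.145
```

```bash
python3 st.py 0.5053 -0.0592 0.126;python3 - <<'E'
from plant import *
import cv2,numpy as np,pickle
b=read_camera("scene");
cv2.imwrite("pics/b3.png",cv2.resize(b["img"][175:229,305:345],None,fx=11,fy=11,interpolation=2))
E
```

```text
t 8.48 pos [ 0.5067 -0.0594  0.136 ] tiltfix deg [0.08 0.23 0.  ] jaw yaw 70.84 F [ 0.65 -0.82 -0.79] T [-0.05 -0.    0.02] open 0.145 q [-0.32  0.03  2.06 -0.    1.04 -1.55]
delta [-0.0014  0.0002 -0.01  ]
```

View pics/b3.png

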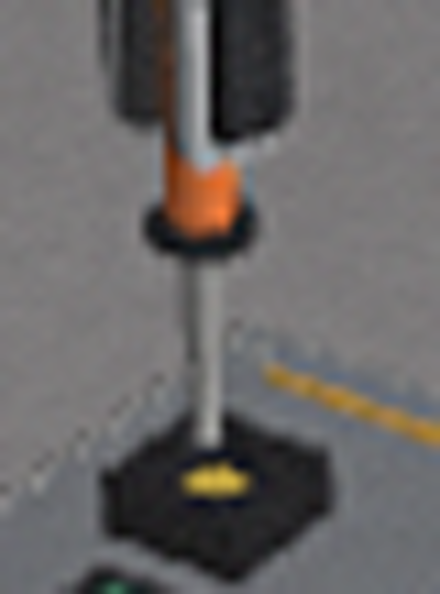

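move_arm(
  linear=[
    [-0.0014,0,-0.003],
    [0,0,-0.003],
    [0,0,-0.003],
    [0,0,0],
    [0,0,0],
  ],
  twist=[
    [0.1,0.2,0],
    [0,0,0],
    [0,0,0],
    [0,0,0],
    [0,0,0],
  ],
)

```text
time: 8.95
eef_pos: [0.5054, -0.0595, 0.1266]
tcp_rot: [0.166, 0.986, 0.0, 0.0]
contact_force: [0.3, -0.4, -0.8]
opening: 0.148
```

```bash
python3 st.py 0.5053 -0.0592 0.126
```

```text
t 8.95 pos [ 0.5054 -0.0595  0.1266] tiltfix deg [-0.01  0.06  0.  ] jaw yaw 70.84 F [ 0.34 -0.44 -0.8 ] T [-0.02 -0.07 -0.05] open 0.1484 q [-0.32  0.05  2.07  0.    1.02 -1.55]
delta [-0.0001  0.0003 -0.0006]
```

move_arm(
  linear=[
    [0,0,-0.002],
    [0,0,-0.002],
    [0,0,-0.0015],
    [0,0,0],
  ],
  twist=[
    [0,0,0],
    [0,0,0],
    [0,0,0],
    [0,0,0],
  ],
)

```text
time: 9.28
eef_pos: [0.5059, -0.0597, 0.1217]
tcp_rot: [0.166, 0.986, 0.0, 0.001]
contact_force: [-0.0, 0.5, 1.4]
opening: 0.15
```

```bash
python3 st.py 0.5053 -0.0592 0.119
```

```text
t 9.28 pos [ 0.5059 -0.0597  0.1217] tiltfix deg [0.01 0.11 0.  ] jaw yaw 70.84 F [-0.01  0.5   1.4 ] T [0.07 0.22 0.03] open 0.15 q [-0.32  0.05  2.07  0.    1.01 -1.55]
delta [-0.0006  0.0005 -0.0027]
```

move_arm(
  linear=[
    [0,0,-0.0015],
    [0,0,-0.0015],
    [0,0,0],
    [0,0,0],
  ],
  twist=[
    [0,0,0],
    [0,0,0],
    [0,0,0],
    [0,0,0],
  ],
)

```text
time: 9.62
eef_pos: [0.5061, -0.0597, 0.1199]
tcp_rot: [0.166, 0.986, 0.0, 0.001]
contact_force: [-1.5, 1.7, 3.3]
opening: 0.148
```

```bash
python3 st.py 0.5053 -0.0592 0.119
```

```text
t 9.62 pos [ 0.5061 -0.0597  0.1199] tiltfix deg [0.01 0.08 0.  ] jaw yaw 70.86 F [-1.5   1.67  3.29] T [0.1  0.32 0.  ] open 0.1484 q [-0.32  0.06  2.07  0.    1.01 -1.55]
delta [-0.0008  0.0005 -0.0009]
```

move_arm(
  linear=[
    [0,0,-0.0015],
    [0,0,-0.0015],
    [0,0,0],
    [0,0,0],
  ],
  twist=[
    [0,0,0],
    [0,0,0],
    [0,0,0],
    [0,0,0],
  ],
)

```text
time: 9.95
eef_pos: [0.507, -0.06, 0.1201]
tcp_rot: [0.166, 0.986, -0.0, 0.001]
contact_force: [-2.6, 0.8, 3.6]
opening: 0.145
```

```bash
python3 st.py 0.5053 -0.0592 0.119;python3 - <<'E'
from plant import *
import cv2,numpy as np,pickle
b=read_camera("scene");
cv2.imwrite("pics/b4.png",cv2.resize(b["img"][175:229,305:345],None,fx=11,fy=11,interpolation=2))
E
```

```text
t 9.95 pos [ 0.507  -0.06    0.1201] tiltfix deg [0.03 0.1  0.  ] jaw yaw 70.87 F [-2.58  0.84  3.58] T [ 0.15  0.36 -0.06] open 0.1452 q [-0.32  0.06  2.07  0.    1.01 -1.55]
delta [-0.0017  0.0008 -0.0011]
```

View pics/b4.png

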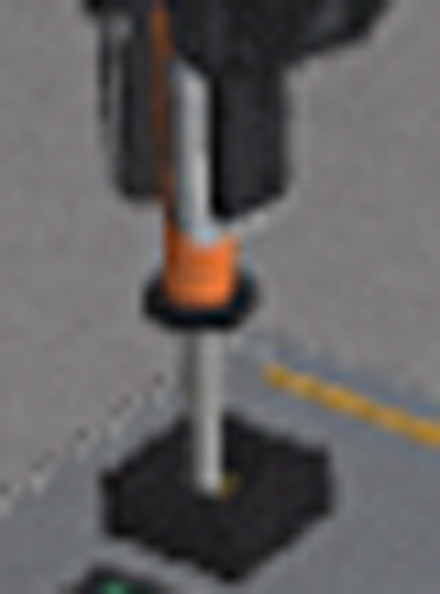

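move_arm(
  linear=[
    [-0.0015,0.0005,-0.003],
    [-0.0005,0,-0.004],
    [0,0,-0.004],
    [0,0,-0.003],
    [0,0,-0.003],
  ],
  twist=[
    [0,0,0],
    [0,0,0],
    [0,0,0],
    [0,0,0],
    [0,0,0],
  ],
)

```text
time: 10.42
eef_pos: [0.5135, -0.062, 0.1178]
tcp_rot: [0.166, 0.986, -0.001, 0.01]
contact_force: [-5.7, 1.2, 16.3]
opening: 0.146
```

```bash
python3 st.py 0.5053 -0.0592 0.119;python3 - <<'E'
from plant import *
import cv2,numpy as np,pickle
b=read_camera("scene");
cv2.imwrite("pics/b5.png",cv2.resize(b["img"][175:229,305:345],None,fx=11,fy=11,interpolation=2))
E
```

```text
t 10.42 pos [ 0.5135 -0.062   0.1178] tiltfix deg [0.35 1.06 0.  ] jaw yaw 70.91 F [-5.68  1.19 16.28] T [ 0.41  1.42 -0.04] open 0.1461 q [-0.32  0.07  2.07  0.    0.99 -1.55]
delta [-0.0082  0.0028  0.0012]
```

View pics/b5.png

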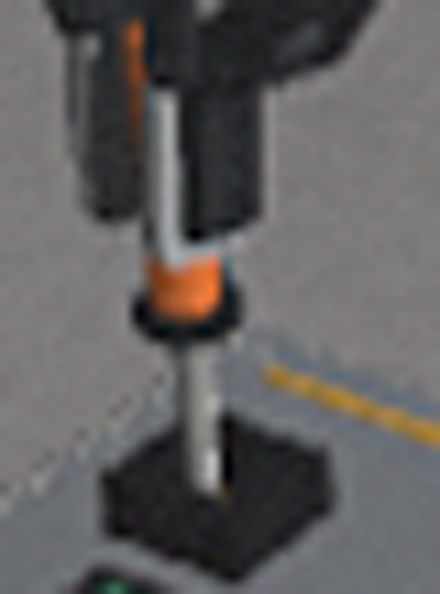

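move_arm(
  linear=[
    [-0.003,0.001,0.0005],
    [-0.003,0.001,0.0005],
    [-0.002,0.0005,0.0005],
    [0,0,0],
  ],
  twist=[
    [0.1,0.4,0],
    [0.1,0.3,0],
    [0.1,0.3,0],
    [0,0,0],
  ],
)

```text
time: 10.8
eef_pos: [0.5089, -0.0606, 0.1217]
tcp_rot: [0.166, 0.986, -0.001, 0.006]
contact_force: [-0.1, -0.2, 2.5]
opening: 0.149
```

```bash
python3 st.py 0.5053 -0.0592 0.119;python3 - <<'E'
from plant import *
import cv2,numpy as np,pickle
b=read_camera("scene");
cv2.imwrite("pics/b6.png",cv2.resize(b["img"][175:229,305:345],None,fx=11,fy=11,interpolation=2))
E
```

```text
t 10.8 pos [ 0.5089 -0.0606  0.1217] tiltfix deg [0.23 0.69 0.  ] jaw yaw 70.89 F [-0.14 -0.16  2.53] T [-0.06 -0.04  0.01] open 0.1489 q [-0.32  0.05  2.07 -0.    1.   -1.55]
delta [-0.0036  0.0014 -0.0027]
```

View pics/b6.png

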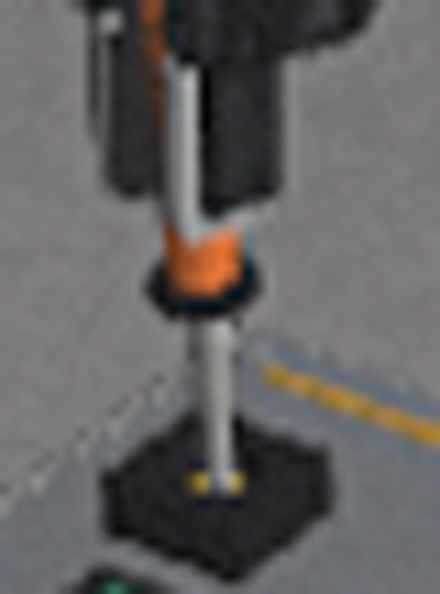

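move_arm(
  linear=[
    [-0.002,0,0.004],
    [0,0,0.006],
    [0,0,0.01],
    [0,0,0.015],
    [0,0,0.02],
    [0,0,0.02],
    [0,0,0.01],
    [0,0,0],
  ],
  twist=[
    [0.2,0.6,0],
    [0,0,0],
    [0,0,0],
    [0,0,0],
    [0,0,0],
    [0,0,0],
    [0,0,0],
    [0,0,0],
  ],
)

```text
time: 11.52
eef_pos: [0.5003, -0.0587, 0.2063]
tcp_rot: [0.166, 0.986, 0.001, -0.009]
contact_force: [0.1, -0.4, -0.9]
opening: 0.149
```

```bash
python3 st.py 0.5268 0.328 0.2
```

```text
t 11.52 pos [ 0.5003 -0.0587  0.2063] tiltfix deg [-0.3  -0.96 -0.  ] jaw yaw 70.88 F [ 0.14 -0.36 -0.9 ] T [-0.02 -0.05  0.03] open 0.1488 q [-0.32 -0.06  2.01 -0.    1.2  -1.56]
delta [ 0.0265  0.3867 -0.0063]
```

move_arm(
  linear=[
    [0.001,0.022,0],
    [0.001,0.022,0],
    [0.001,0.022,0],
    [0.001,0.022,0],
    [0.001,0.022,0],
    [0.001,0.022,0],
    [0.001,0.022,0],
    [0.001,0.022,0],
    [0.001,0.022,0],
    [0.001,0.022,0],
    [0.001,0.022,0],
    [0.001,0.022,0],
    [0.002,0.022,0],
    [0.002,0.022,0],
    [0.002,0.022,0],
    [0.002,0.018,0],
    [0.002,0.015,0],
    [0,0.005,0],
    [0,0,0],
    [0,0,0],
  ],
  twist=[
    [-0.3,-0.9,0],
    [0,0,0],
    [0,0,0],
    [0,0,0],
    [0,0,0],
    [0,0,0],
    [0,0,0],
    [0,0,0],
    [0,0,0],
    [0,0,0],
    [0,0,0],
    [0,0,0],
    [0,0,0],
    [0,0,0],
    [0,0,0],
    [0,0,0],
    [0,0,0],
    [0,0,0],
    [0,0,0],
    [0,0,0],
  ],
)

```text
time: 13.18
eef_pos: [0.5078, 0.3236, 0.186]
tcp_rot: [0.167, 0.986, -0.008, -0.018]
contact_force: [0.1, 0.9, 0.5]
opening: 0.15
```

```bash
python3 st.py 0.5268 0.328 0.2
```

```text
t 13.18 pos [0.5078 0.3236 0.186 ] tiltfix deg [ 0.6  -2.22  0.  ] jaw yaw 70.74 F [0.11 0.85 0.5 ] T [-0.05 -0.04  0.04] open 0.15 q [ 0.4   0.2   1.79  0.01  1.2  -0.84]
delta [0.019  0.0044 0.014 ]
```

Correct pose above the stand at z≈0.155 (tip ≈0.08) and look.

move_arm(
  linear=[
    [0.008,0.002,-0.005],
    [0.006,0.002,-0.005],
    [0.005,0,-0.005],
    [0,0,-0.005],
    [0,0,-0.005],
    [0,0,0],
    [0,0,0],
  ],
  twist=[
    [0.3,-1.1,0],
    [0.3,-1.1,0],
    [0,0,0],
    [0,0,0],
    [0,0,0],
    [0,0,0],
    [0,0,0],
  ],
)

```text
time: 13.77
eef_pos: [0.5274, 0.322, 0.1586]
tcp_rot: [0.17, 0.985, -0.002, -0.001]
contact_force: [-0.4, 0.2, -0.2]
opening: 0.148
```

```bash
python3 st.py 0.5268 0.328 0.155
```

```text
t 13.77 pos [0.5274 0.322  0.1586] tiltfix deg [ 0.17 -0.16  0.  ] jaw yaw 70.42 F [-0.43  0.21 -0.15] T [ 0.05 -0.02 -0.  ] open 0.1484 q [ 0.38  0.24  1.79 -0.    1.12 -0.84]
delta [-0.0006  0.006  -0.0036]
```

move_arm(
  linear=[
    [0,0.005,-0.002],
    [0,0.001,-0.002],
    [0,0,0],
    [0,0,0],
  ],
  twist=[
    [0.15,-0.15,0],
    [0,0,0],
    [0,0,0],
    [0,0,0],
  ],
)

```text
time: 14.1
eef_pos: [0.5273, 0.3285, 0.1546]
tcp_rot: [0.17, 0.985, 0.0, 0.0]
contact_force: [0.3, 0.6, 0.3]
opening: 0.152
```

```bash
python3 st.py 0.5268 0.328 0.155;python3 - <<'E'
from plant import *
import cv2,numpy as np,pickle
a=read_camera("top");b=read_camera("scene");pickle.dump((a,b),open("p2.pkl","wb"))
cv2.imwrite("pics/c1.png",np.hstack([cv2.resize(a["img"][240:320,110:190],(400,400),interpolation=2),cv2.resize(b["img"][230:310,460:540],(400,400),interpolation=2)]))
E
```

```text
t 14.1 pos [0.5273 0.3285 0.1546] tiltfix deg [0.   0.02 0.  ] jaw yaw 70.41 F [0.26 0.57 0.32] T [-0.06  0.02 -0.03] open 0.1517 q [ 0.39  0.25  1.78 -0.    1.11 -0.83]
delta [-0.0005 -0.0005  0.0004]
```

View pics/c1.png

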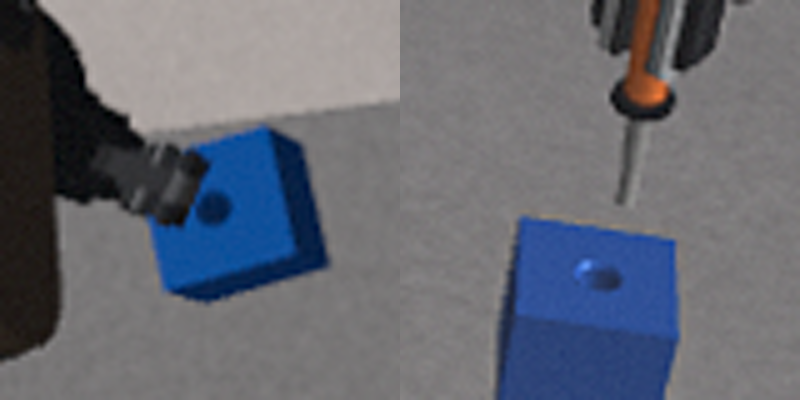

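Run:
```python
from h import *
a,b=pickle.load(open("p2.pkl","rb"))
print("hole top",atz(a,110+215.5/5-.5,240+208.5/5-.5,.05))
k=lambda x,y:(460+(x-400+.5)/5-.5,230+(y+.5)/5-.5)
print("hole scene",atz(b,*k(599,275),.05))
print("tip scene at z",[atz(b,*k(625,203),z).round(4) for z in(.0745,.079,.084)], "flange",[atz(b,*k(643,98),z).round(4) for z in (.126,)])
P=[[.5273,.3285,z] for z in(.079,.124,.128,.14)]+[[.527,.328,.05]]
print((proj(b,P)+.5-[460,230])*5+[400,0])
im=cv2.resize(b["img"][240:292,492:522],None,fx=11,fy=11,interpolation=cv2.INTER_CUBIC)
q=(proj(b,P)+.5-[492,240])*11
for p in q: cv2.circle(im,tuple(int(v) for v in p),3,(255,0,255),1)
cv2.imwrite("pics/c2.png",im)
```

```text
hole top [0.52654229 0.32809088 0.05      ]
hole scene [0.52577589 0.33007505 0.05      ]
tip scene at z [array([0.5128, 0.3311, 0.0745]), array([0.5187, 0.3321, 0.079 ]), array([0.5254, 0.3332, 0.084 ])] flange [array([0.5212, 0.3305, 0.126 ])]
[[608.3009563  213.25473764]
 [631.44899067 110.46453273]
 [633.55820251 101.03360962]
 [639.93731885  72.44351117]
 [592.83677884 275.47997583]]
```

View pics/c2.png

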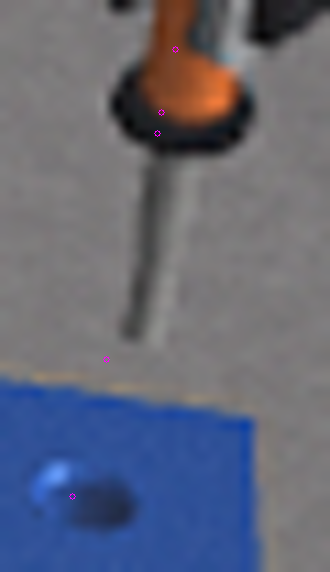

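move_arm(
  linear=[
    [0,0,0],
    [0,0,0],
    [0,0,0],
    [0,0,0],
  ],
  twist=[
    [-0.5,-1.5,0],
    [-0.5,-1.4,0],
    [0,0,0],
    [0,0,0],
  ],
)

```text
time: 14.53
eef_pos: [0.5274, 0.3286, 0.1552]
tcp_rot: [0.17, 0.985, -0.004, 0.03]
contact_force: [0.4, -0.3, -0.6]
opening: 0.15
```

```bash
cat > look.py <<'E'
from plant import *
from h import *
import sys
b=read_camera("scene");s=get_state();p=s["eef_pos"]
from scipy.spatial.transform import Rotation
b["img"]=b["img"].copy()
P=[list(p-[0,0,d]) for d in(.0735,.0735-.045,.0735-.049)]+[[.527,.328,.05]]
im=cv2.resize(b["img"][240:292,492:522],None,fx=11,fy=11,interpolation=cv2.INTER_CUBIC)
q=(proj(b,P)+.5-[492,240])*11; print(q.round())
for v in q: cv2.circle(im,tuple(int(t) for t in v),3,(255,0,255),1)
cv2.imwrite("pics/"+sys.argv[1],im)
E
python3 st.py 0.5268 0.328 0.155;python3 look.py c3.png
```

```text
t 14.53 pos [0.5274 0.3286 0.1552] tiltfix deg [1.09 3.27 0.  ] jaw yaw 70.42 F [ 0.36 -0.3  -0.6 ] T [ 0.    0.04 -0.02] open 0.1502 q [ 0.41  0.23  1.81 -0.05  1.06 -0.8 ]
delta [-0.0006 -0.0006 -0.0002]
[[110. 346.]
 [161. 119.]
 [166.  99.]
 [ 72. 496.]]
```

View pics/c3.png

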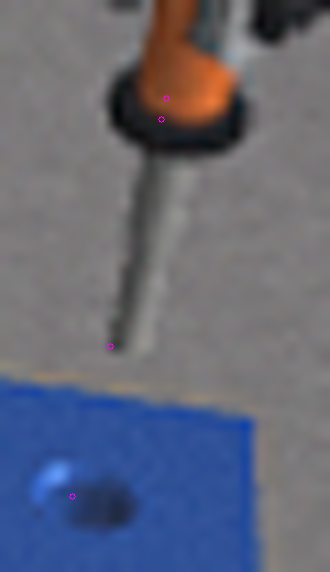

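move_arm(
  linear=[
    [-0.0003,-0.0007,-0.005],
    [0,0,-0.005],
    [0,0,-0.005],
    [0,0,-0.005],
    [0,0,0],
    [0,0,0],
  ],
  twist=[
    [0,0,0],
    [0,0,0],
    [0,0,0],
    [0,0,0],
    [0,0,0],
    [0,0,0],
  ],
)

```text
time: 15.08
eef_pos: [0.5268, 0.3276, 0.1325]
tcp_rot: [0.17, 0.985, -0.005, 0.029]
contact_force: [-0.1, -0.0, -0.2]
opening: 0.148
```

```bash
python3 st.py 0.5272 0.328 0.079;python3 look.py c4.png
```

```text
t 15.08 pos [0.5268 0.3276 0.1325] tiltfix deg [1.1 3.2 0. ] jaw yaw 70.4 F [-0.08 -0.04 -0.17] T [0.06 0.03 0.01] open 0.1482 q [ 0.41  0.26  1.82 -0.05  1.02 -0.8 ]
delta [ 0.0004  0.0004 -0.0535]
[[ 79. 452.]
 [129. 232.]
 [134. 212.]
 [ 72. 496.]]
```

View pics/c4.png

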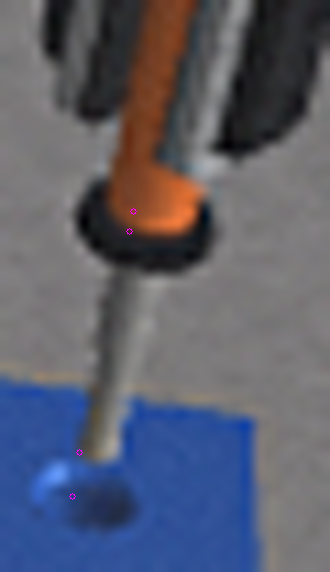

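move_arm(
  linear=[
    [0.0008,-0.001,-0.004],
    [0,0,-0.004],
    [0,0,-0.004],
    [0,0,-0.004],
    [0,0,0],
    [0,0,0],
  ],
  twist=[
    [0,0,0],
    [0,0,0],
    [0,0,0],
    [0,0,0],
    [0,0,0],
    [0,0,0],
  ],
)

```text
time: 15.63
eef_pos: [0.5279, 0.3264, 0.1148]
tcp_rot: [0.17, 0.985, -0.005, 0.029]
contact_force: [0.3, -0.0, -0.5]
opening: 0.144
```

```bash
python3 st.py 0.5274 0.327 0.079;python3 look.py c5.png
```

```text
t 15.63 pos [0.5279 0.3264 0.1148] tiltfix deg [1.1  3.21 0.  ] jaw yaw 70.38 F [ 0.33 -0.03 -0.49] T [ 0.02  0.02 -0.03] open 0.1437 q [ 0.41  0.28  1.83 -0.05  0.99 -0.8 ]
delta [-0.0005  0.0006 -0.0358]
[[ 51. 536.]
 [100. 321.]
 [104. 301.]
 [ 72. 496.]]
```

View pics/c5.png

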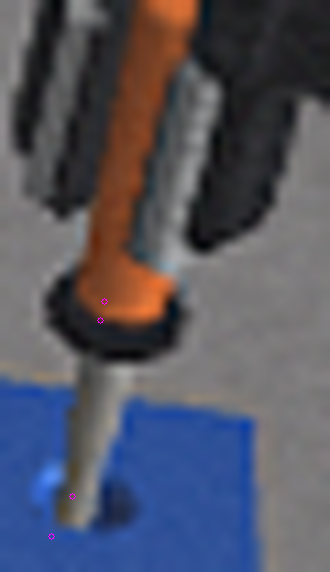

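move_arm(
  linear=[
    [-0.0003,0.0003,-0.004],
    [0,0,-0.004],
    [0,0,-0.004],
    [0,0,-0.004],
    [0,0,0],
    [0,0,0],
  ],
  twist=[
    [0,0,0],
    [0,0,0],
    [0,0,0],
    [0,0,0],
    [0,0,0],
    [0,0,0],
  ],
)

```text
time: 16.18
eef_pos: [0.5275, 0.3268, 0.0973]
tcp_rot: [0.17, 0.985, -0.005, 0.029]
contact_force: [-0.1, 0.4, -0.4]
opening: 0.144
```

```bash
python3 st.py 0.5274 0.327 0.079;python3 look.py c6.png
```

```text
t 16.18 pos [0.5275 0.3268 0.0973] tiltfix deg [1.09 3.23 0.  ] jaw yaw 70.39 F [-0.11  0.45 -0.45] T [ 0.05 -0.02  0.03] open 0.1438 q [ 0.41  0.3   1.84 -0.05  0.96 -0.79]
delta [-0.0001  0.0002 -0.0183]
[[ 37. 616.]
 [ 84. 406.]
 [ 89. 387.]
 [ 72. 496.]]
```

View pics/c6.png

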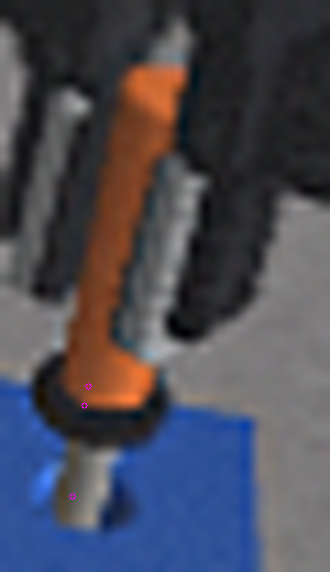

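move_arm(
  linear=[
    [-0.0003,0.0003,-0.004],
    [0,0,-0.004],
    [0,0,-0.004],
    [0,0,-0.003],
    [0,0,0],
    [0,0,0],
  ],
  twist=[
    [0,0,0],
    [0,0,0],
    [0,0,0],
    [0,0,0],
    [0,0,0],
    [0,0,0],
  ],
)

```text
time: 16.73
eef_pos: [0.5272, 0.3272, 0.0808]
tcp_rot: [0.17, 0.985, -0.005, 0.029]
contact_force: [-0.6, 0.0, -0.4]
opening: 0.149
```

```bash
python3 st.py 0.5274 0.327 0.079;python3 look.py c7.png
```

```text
t 16.73 pos [0.5272 0.3272 0.0808] tiltfix deg [1.08 3.24 0.  ] jaw yaw 70.39 F [-0.55  0.03 -0.44] T [0.   0.02 0.01] open 0.1491 q [ 0.41  0.32  1.84 -0.05  0.93 -0.79]
delta [ 0.0002 -0.0002 -0.0018]
[[ 22. 690.]
 [ 69. 484.]
 [ 74. 465.]
 [ 72. 496.]]
```

View pics/c7.png

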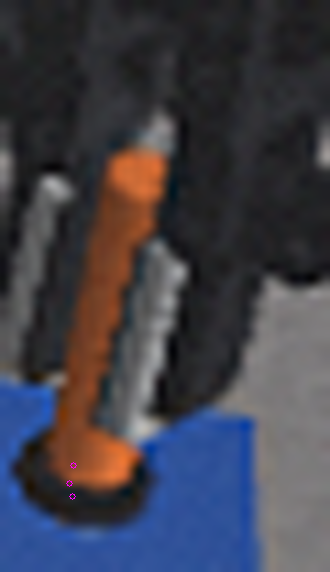

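Lower gently to contact, then release.

move_arm(
  linear=[
    [0,0,-0.001],
    [0,0,-0.001],
    [0,0,-0.001],
    [0,0,0],
  ],
  twist=[
    [0,0,0],
    [0,0,0],
    [0,0,0],
    [0,0,0],
  ],
)

```text
time: 17.12
eef_pos: [0.5277, 0.3274, 0.0801]
tcp_rot: [0.17, 0.985, -0.005, 0.03]
contact_force: [-0.2, -0.1, -0.2]
opening: 0.148
```

```bash
python3 st.py 0.5274 0.327 0.079
```

```text
t 17.12 pos [0.5277 0.3274 0.0801] tiltfix deg [1.1  3.26 0.  ] jaw yaw 70.4 F [-0.22 -0.14 -0.22] T [-0.    0.02 -0.  ] open 0.1478 q [ 0.41  0.33  1.84 -0.05  0.93 -0.79]
delta [-0.0003 -0.0004 -0.0011]
```

move_arm(
  linear=[
    [0,0,-0.002],
    [0,0,0],
    [0,0,0],
    [0,0,0],
    [0,0,0],
    [0,0,0],
    [0,0,0],
    [0,0,0],
  ],
  twist=[
    [0,0,0],
    [0,0,0],
    [0,0,0],
    [0,0,0],
    [0,0,0],
    [0,0,0],
    [0,0,0],
    [0,0,0],
  ],
  grip=1,
)

```text
time: 17.78
eef_pos: [0.5282, 0.3276, 0.0773]
tcp_rot: [0.17, 0.985, -0.004, 0.03]
contact_force: [0.4, 0.9, 0.5]
opening: 1.002
```

```bash
python3 st.py 0.5274 0.327 0.079;python3 look.py c8.png
```

```text
t 17.78 pos [0.5282 0.3276 0.0773] tiltfix deg [1.04 3.37 0.  ] jaw yaw 70.4 F [0.42 0.94 0.47] T [-0.    0.06  0.08] open 1.0021 q [ 0.41  0.33  1.84 -0.05  0.92 -0.79]
delta [-0.0008 -0.0006  0.0017]
[[ 19. 710.]
 [ 66. 505.]
 [ 70. 486.]
 [ 72. 496.]]
```

View pics/c8.png

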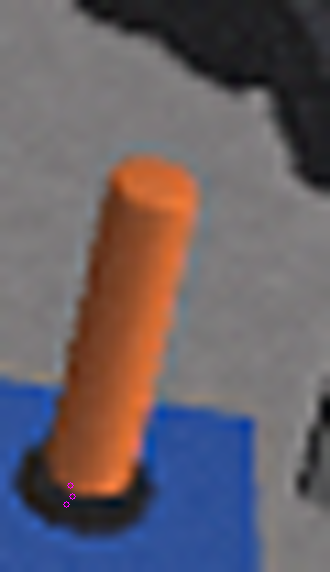

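move_arm(
  linear=[
    [0,0,0.006],
    [0,0,0.012],
    [0,0,0.015],
    [0,0,0.02],
    [0,0,0.02],
    [0,0,0.02],
    [0,0,0.015],
    [0,0,0],
  ],
  twist=[
    [0,0,0],
    [0,0,0],
    [0,0,0],
    [0,0,0],
    [0.5,1.6,0],
    [0.5,1.6,0],
    [0,0,0],
    [0,0,0],
  ],
)

```text
time: 18.5
eef_pos: [0.5268, 0.3274, 0.1955]
tcp_rot: [0.17, 0.986, 0.0, 0.0]
contact_force: [0.1, -0.4, -0.3]
opening: 1.003
```

```bash
python3 st.py 0.513 0.0615 0.2
python3 - <<'E'
from plant import *
import cv2,numpy as np
b=read_camera("scene")["img"]
cv2.imwrite("pics/d0.png",cv2.resize(b[180:330,440:560],(480,600)))
E
```

```text
t 18.5 pos [0.5268 0.3274 0.1955] tiltfix deg [-0.03  0.05  0.  ] jaw yaw 70.47 F [ 0.05 -0.39 -0.27] T [0.03 0.06 0.06] open 1.003 q [ 0.39  0.21  1.76  0.    1.18 -0.84]
delta [-0.0138 -0.2659  0.0045]
```

View pics/d0.png

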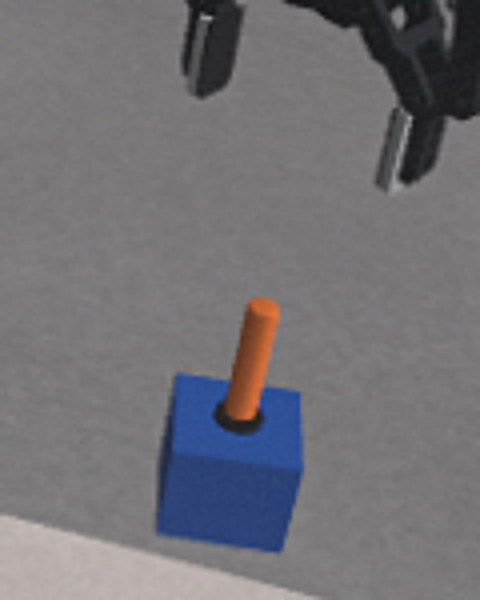

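move_arm(
  linear=[
    [-0.001,-0.02,0],
    [-0.001,-0.02,0],
    [-0.001,-0.02,0],
    [-0.001,-0.02,0],
    [-0.001,-0.02,0],
    [-0.001,-0.02,0],
    [-0.001,-0.02,0],
    [-0.001,-0.02,0],
    [-0.001,-0.02,0],
    [-0.001,-0.02,0],
    [-0.001,-0.02,0],
    [-0.001,-0.02,0],
    [0,-0.015,0],
    [0,0,0],
    [0,0,0],
  ],
  twist=[
    [0,0,0],
    [0,0,0],
    [0,0,0],
    [0,0,0],
    [0,0,0],
    [0,0,0],
    [0,0,0],
    [0,0,0],
    [0,0,0],
    [0,0,0],
    [0,0,0],
    [0,0,0],
    [0,0,0],
    [0,0,0],
    [0,0,0],
  ],
)

```text
time: 19.8
eef_pos: [0.5015, 0.0617, 0.1796]
tcp_rot: [0.167, 0.986, -0.003, -0.01]
contact_force: [-0.1, -0.2, -1.0]
opening: 1.003
```

```bash
python3 st.py 0.513 0.0615 0.12
```

```text
t 19.8 pos [0.5015 0.0617 0.1796] tiltfix deg [ 0.12 -1.22  0.  ] jaw yaw 70.76 F [-0.1  -0.23 -0.96] T [0.05 0.04 0.  ] open 1.0028 q [-0.08 -0.02  2.03 -0.    1.15 -1.31]
delta [ 0.0115 -0.0002 -0.0596]
```

move_arm(
  linear=[
    [0.006,0,0],
    [0.004,0,-0.005],
    [0,0,-0.01],
    [0,0,-0.01],
    [0,0,-0.01],
    [0,0,-0.01],
    [0,0,-0.005],
    [0,0,0],
    [0,0,0],
  ],
  twist=[
    [0.1,-0.6,0],
    [0,-0.6,0],
    [0,0,0],
    [0,0,0],
    [0,0,0],
    [0,0,0],
    [0,0,0],
    [0,0,0],
    [0,0,0],
  ],
)

```text
time: 20.55
eef_pos: [0.5098, 0.0659, 0.1201]
tcp_rot: [0.165, 0.986, 0.0, -0.003]
contact_force: [-0.3, -0.7, -0.6]
opening: 1.0
```

```bash
python3 st.py 0.513 0.0615 0.12
```

```text
t 20.55 pos [0.5098 0.0659 0.1201] tiltfix deg [-0.07 -0.3  -0.  ] jaw yaw 71.03 F [-0.29 -0.66 -0.6 ] T [ 0.04 -0.04 -0.03] open 0.9997 q [-0.07  0.07  2.06  0.    1.02 -1.31]
delta [ 0.0032 -0.0044 -0.0001]
```

move_arm(
  linear=[
    [0.003,-0.004,-0.003],
    [0,0,-0.008],
    [0,0,-0.008],
    [0,0,-0.008],
    [0,0,-0.008],
    [0,0,0],
    [0,0,0],
  ],
  twist=[
    [0,-0.3,0],
    [0,0,0],
    [0,0,0],
    [0,0,0],
    [0,0,0],
    [0,0,0],
    [0,0,0],
  ],
)

```text
time: 21.13
eef_pos: [0.5139, 0.061, 0.0824]
tcp_rot: [0.165, 0.986, 0.001, 0.001]
contact_force: [0.7, -0.3, -0.6]
opening: 0.998
```

```bash
python3 st.py 0.513 0.0615 0.066
python3 - <<'E'
from plant import *
import cv2,numpy as np
b=read_camera("scene")["img"]
cv2.imwrite("pics/d1.png",cv2.resize(b[150:290,290:450],(800,700))[:600])
E
```

```text
t 21.13 pos [0.5139 0.061  0.0824] tiltfix deg [-0.06  0.17  0.  ] jaw yaw 70.99 F [ 0.66 -0.27 -0.62] T [-0.02  0.02  0.03] open 0.9984 q [-0.08  0.13  2.07  0.    0.93 -1.32]
delta [-0.0009  0.0005 -0.0164]
```

View pics/d1.png

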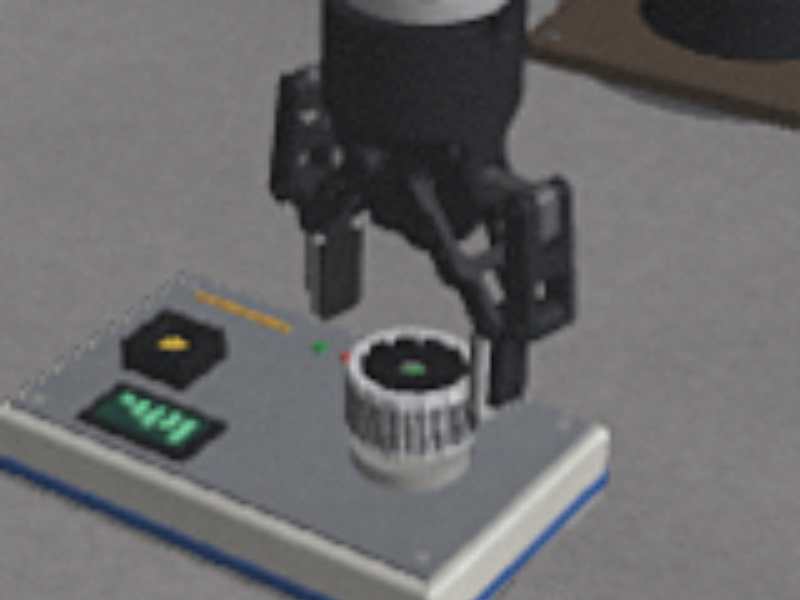

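move_arm(
  linear=[
    [-0.0008,0.0005,-0.005],
    [0,0,-0.005],
    [0,0,-0.005],
    [0,0,-0.001],
    [0,0,0],
    [0,0,0],
  ],
  twist=[
    [0,0.1,0],
    [0,0,0],
    [0,0,0],
    [0,0,0],
    [0,0,0],
    [0,0,0],
  ],
)

```text
time: 21.68
eef_pos: [0.5134, 0.0617, 0.0654]
tcp_rot: [0.165, 0.986, 0.001, 0.001]
contact_force: [-0.4, -0.5, 0.2]
opening: 0.999
```

```bash
python3 st.py 0.513 0.0615 0.066
```

```text
t 21.68 pos [0.5134 0.0617 0.0654] tiltfix deg [-0.06  0.13  0.  ] jaw yaw 71.01 F [-0.36 -0.46  0.21] T [ 0.07  0.   -0.04] open 0.999 q [-0.08  0.16  2.08  0.    0.9  -1.32]
delta [-0.0004 -0.0002  0.0006]
```

move_arm(
  linear=[
    [0,0,0],
    [0,0,0],
    [0,0,0],
    [0,0,0],
    [0,0,0],
    [0,0,0],
    [0,0,0],
    [0,0,0],
  ],
  twist=[
    [0,0,0],
    [0,0,0],
    [0,0,0],
    [0,0,0],
    [0,0,0],
    [0,0,0],
    [0,0,0],
    [0,0,0],
  ],
  grip=0,
  force=40,
)

```text
time: 22.35
eef_pos: [0.514, 0.0618, 0.0661]
tcp_rot: [0.165, 0.986, 0.001, 0.002]
contact_force: [-1.0, -0.6, 0.6]
opening: 0.596
```

```bash
python3 st.py 0.513 0.0615 0.066
python3 - <<'E'
from plant import *
import cv2,numpy as np
b=read_camera("scene")["img"]
cv2.imwrite("pics/d2.png",cv2.resize(b[150:290,290:450],(800,700))[:600])
E
```

```text
t 22.35 pos [0.514  0.0618 0.0661] tiltfix deg [-0.06  0.23  0.  ] jaw yaw 71.01 F [-1.04 -0.63  0.58] T [-0.02  0.03 -0.01] open 0.5962 q [-0.08  0.16  2.08  0.    0.9  -1.32]
delta [-0.001  -0.0003 -0.0001]
```

View pics/d2.png

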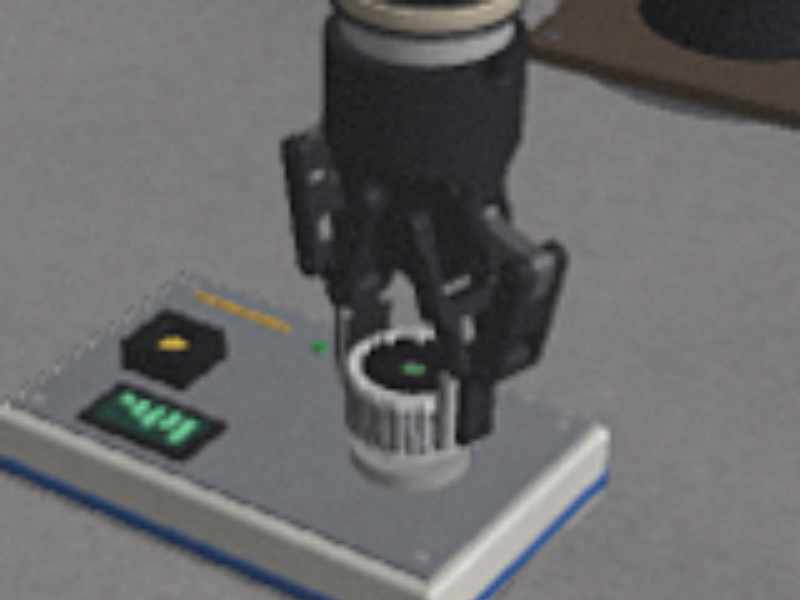

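move_arm(
  linear=[
    [0,0,0],
    [0,0,0],
    [0,0,0],
    [0,0,0],
    [0,0,0],
    [0,0,0],
  ],
  twist=[
    [0,0,-5],
    [0,0,-5],
    [0,0,-5],
    [0,0,-5],
    [0,0,-5],
    [0,0,0],
  ],
)

```text
time: 22.9
eef_pos: [0.514, 0.0613, 0.0661]
tcp_rot: [0.384, 0.923, -0.0, 0.002]
contact_force: [0.4, 0.1, -0.4]
opening: 0.596
```

```bash
python3 st.py 0.5135 0.0615 0.066
```

```text
t 22.9 pos [0.514  0.0613 0.0661] tiltfix deg [0.11 0.23 0.  ] jaw yaw 44.85 F [ 0.42  0.13 -0.39] T [ 0.03 -0.01  0.01] open 0.5963 q [-0.08  0.16  2.08 -0.    0.9  -0.86]
delta [-0.0005  0.0002 -0.0001]
```

move_arm(
  linear=[
    [0,0,-0.001],
    [0,0,-0.001],
    [0,0,-0.001],
    [0,0,-0.001],
  ],
  twist=[
    [0,0.2,-4],
    [0,0,-4],
    [0,0,-4],
    [0,0,0],
  ],
)

```text
time: 23.23
eef_pos: [0.5149, 0.0602, 0.0657]
tcp_rot: [0.477, 0.879, -0.003, 0.001]
contact_force: [-2.8, 2.2, 5.3]
opening: 0.601
```

```bash
python3 st.py 0.5135 0.0615 0.066
```

```text
t 23.23 pos [0.5149 0.0602 0.0657] tiltfix deg [ 0.31 -0.1   0.  ] jaw yaw 32.96 F [-2.77  2.19  5.28] T [ 0.17  0.54 -0.11] open 0.6008 q [-0.08  0.16  2.07 -0.01  0.9  -0.65]
delta [-0.0014  0.0013  0.0003]
```

move_arm(
  linear=[
    [-0.001,0.0012,-0.0005],
    [0,0,-0.0005],
    [0,0,-0.0005],
    [0,0,-0.001],
  ],
  twist=[
    [0.3,0,-4],
    [0,0,-4],
    [0,0,0],
    [0,0,0],
  ],
)

```text
time: 23.57
eef_pos: [0.5142, 0.0612, 0.0642]
tcp_rot: [0.536, 0.844, -0.0, -0.001]
contact_force: [-1.0, 0.4, 2.7]
opening: 0.602
```

```bash
python3 st.py 0.514 0.0615 0.066
```

```text
t 23.57 pos [0.5142 0.0612 0.0642] tiltfix deg [ 0.   -0.08  0.  ] jaw yaw 25.22 F [-1.01  0.43  2.74] T [ 0.05  0.24 -0.05] open 0.6022 q [-0.08  0.16  2.08 -0.    0.9  -0.52]
delta [-0.0002  0.0003  0.0018]
```

move_arm(
  linear=[
    [0,0,-0.0015],
    [0,0,-0.0015],
    [0,0,-0.0015],
  ],
  twist=[
    [0,0,0],
    [0,0,0],
    [0,0,0],
  ],
)

```text
time: 23.82
eef_pos: [0.5141, 0.0614, 0.0629]
tcp_rot: [0.533, 0.846, -0.001, -0.003]
contact_force: [-4.7, -0.7, 11.4]
opening: 0.599
```

```bash
python3 st.py 0.514 0.0615 0.066
python3 - <<'E'
from plant import *
import cv2,numpy as np
b=read_camera("scene")["img"]
cv2.imwrite("pics/d3.png",cv2.resize(b[190:265,330:430],(800,600),interpolation=2))
E
```

```text
t 23.82 pos [0.5141 0.0614 0.0629] tiltfix deg [-0.02 -0.35 -0.  ] jaw yaw 25.53 F [-4.66 -0.66 11.35] T [-0.1   0.87 -0.28] open 0.5989 q [-0.08  0.17  2.07 -0.    0.9  -0.52]
delta [-0.0001  0.0001  0.0031]
```

View pics/d3.png

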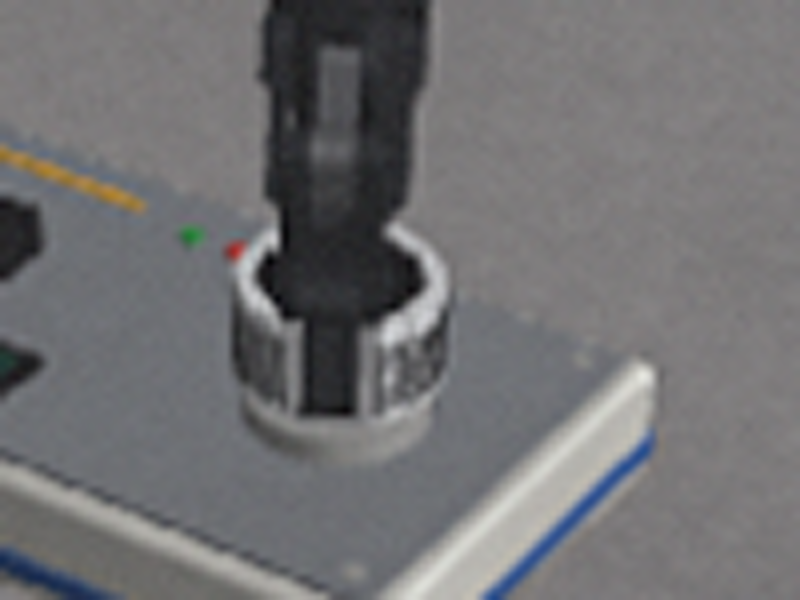

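move_arm(
  linear=[
    [0,0,0],
    [0,0,-0.001],
    [0,0,-0.0015],
    [0,0,-0.0015],
  ],
  twist=[
    [0,-0.3,-4],
    [0,0,-3],
    [0,0,0],
    [0,0,0],
  ],
)

```text
time: 24.2
eef_pos: [0.5148, 0.0613, 0.0609]
tcp_rot: [0.582, 0.813, 0.0, -0.0]
contact_force: [-3.3, 0.5, 4.7]
opening: 0.599
```

```bash
python3 st.py 0.514 0.0615 0.066
```

```text
t 24.2 pos [0.5148 0.0613 0.0609] tiltfix deg [-0.01  0.    0.  ] jaw yaw 18.81 F [-3.29  0.49  4.7 ] T [-0.05  0.45 -0.04] open 0.599 q [-0.08  0.17  2.08  0.    0.89 -0.41]
delta [-0.0008  0.0002  0.0051]
```

move_arm(
  linear=[
    [-0.0008,0,-0.002],
    [0,0,-0.002],
    [0,0,-0.002],
    [0,0,-0.002],
  ],
  twist=[
    [0,0,-2],
    [0,0,0],
    [0,0,0],
    [0,0,0],
  ],
  force=60,
)

```text
time: 24.53
eef_pos: [0.5149, 0.0612, 0.0572]
tcp_rot: [0.593, 0.805, -0.001, -0.001]
contact_force: [-9.9, -0.1, 20.8]
opening: 0.592
```

```bash
python3 st.py 0.514 0.0615 0.057
```

```text
t 24.53 pos [0.5149 0.0612 0.0572] tiltfix deg [ 0.01 -0.18  0.  ] jaw yaw 17.31 F [-9.88 -0.06 20.78] T [-0.07  1.45 -0.21] open 0.5921 q [-0.08  0.18  2.08 -0.    0.89 -0.38]
delta [-0.0009  0.0003 -0.0002]
```

move_arm(
  linear=[
    [-0.001,0,-0.001],
    [-0.0005,0,-0.0012],
    [0,0,-0.0012],
  ],
  twist=[
    [0,0,0],
    [0,0,0],
    [0,0,0],
  ],
)

```text
time: 24.78
eef_pos: [0.5148, 0.0612, 0.0573]
tcp_rot: [0.59, 0.808, -0.001, -0.001]
contact_force: [-5.1, 0.8, 10.6]
opening: 0.592
```

```bash
python3 st.py 0.514 0.0615 0.057
python3 - <<'E'
from plant import *
import cv2,numpy as np
b=read_camera("scene")["img"]
cv2.imwrite("pics/d4.png",cv2.resize(b[190:265,330:430],(800,600),interpolation=2))
cv2.imwrite("pics/d5.png",b)
E
python3 st.py 0.514 0.0615 0.057
```

```text
t 24.78 pos [0.5148 0.0612 0.0573] tiltfix deg [ 0.02 -0.13  0.  ] jaw yaw 17.74 F [-5.1   0.84 10.6 ] T [-0.07  0.92 -0.09] open 0.5922 q [-0.08  0.18  2.08 -0.    0.89 -0.39]
delta [-0.0008  0.0003 -0.0003]
t 24.83 pos [0.5149 0.0612 0.0574] tiltfix deg [ 0.02 -0.14  0.  ] jaw yaw 17.75 F [-3.17  0.23  8.22] T [-0.    0.74 -0.07] open 0.5928 q [-0.08  0.18  2.08 -0.    0.89 -0.39]
delta [-0.0009  0.0003 -0.0004]
```

View pics/d4.png

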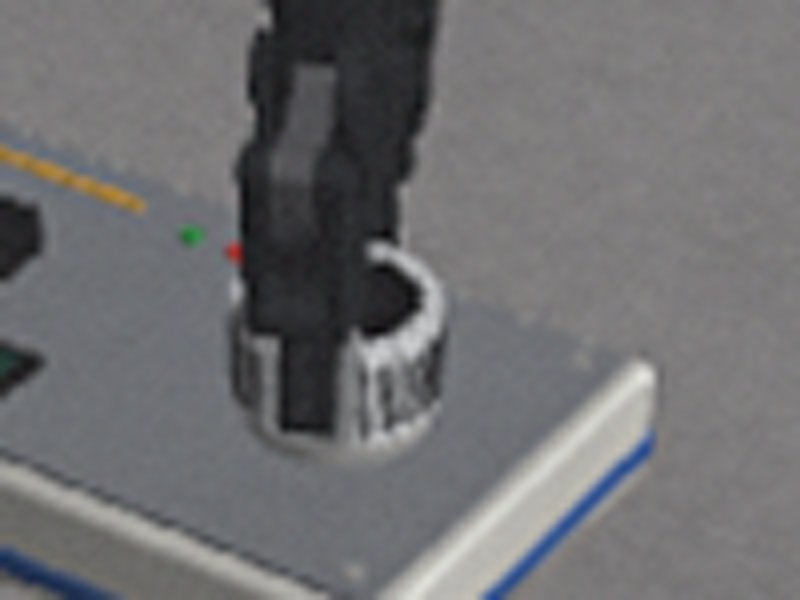

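View pics/d5.png

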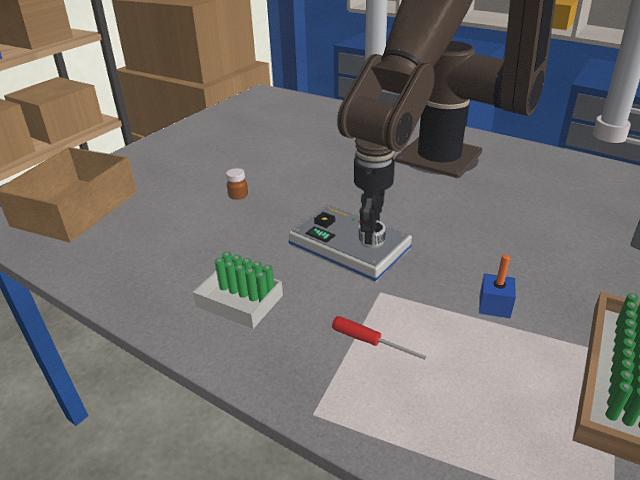

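move_arm(
  linear=[
    [0,0,-0.002],
    [0,0,-0.002],
    [0,0,-0.002],
    [0,0,-0.002],
  ],
  twist=[
    [0,0,0],
    [0,0,0],
    [0,0,0],
    [0,0,0],
  ],
)

```text
time: 25.17
eef_pos: [0.5149, 0.0612, 0.0574]
tcp_rot: [0.586, 0.81, -0.003, -0.004]
contact_force: [-9.9, -0.4, 15.7]
opening: 0.596
```

Run:
```python
from st import *
rep()
for i in range(10):
    read_camera("scene")
    if i%3==0: rep()
```

```text
t 25.17 pos [0.5149 0.0612 0.0574] tiltfix deg [ 0.02 -0.6   0.  ] jaw yaw 18.24 F [-9.93 -0.36 15.73] T [-0.01  1.05 -0.14] open 0.5957 q [-0.08  0.18  2.07 -0.    0.9  -0.39]
t 25.22 pos [0.5149 0.0612 0.0574] tiltfix deg [ 0.02 -0.6   0.  ] jaw yaw 18.24 F [-9.53 -0.14 16.02] T [-0.    1.13 -0.15] open 0.5929 q [-0.08  0.18  2.07 -0.    0.9  -0.39]
t 25.37 pos [0.5149 0.0612 0.0574] tiltfix deg [ 0.02 -0.59  0.  ] jaw yaw 18.24 F [-9.14 -0.89 16.05] T [-0.02  1.12 -0.18] open 0.5926 q [-0.08  0.18  2.07 -0.    0.9  -0.39]
t 25.52 pos [0.5149 0.0612 0.0574] tiltfix deg [ 0.02 -0.59  0.  ] jaw yaw 18.24 F [-7.53 -0.86 16.27] T [-0.03  1.08 -0.19] open 0.5892 q [-0.08  0.18  2.07 -0.    0.9  -0.39]
t 25.67 pos [0.5149 0.0612 0.0574] tiltfix deg [ 0.02 -0.59  0.  ] jaw yaw 18.24 F [-8.44  0.03 15.55] T [-0.08  0.99 -0.14] open 0.5901 q [-0.08  0.18  2.07 -0.    0.9  -0.39]
```

```bash
python3 -c "
from plant import *
print(sign_off())
s=get_state();print(s['time'],s['eef_pos'],s['contact_force'])"
```

```text
the job is handed in; nothing more can be done
None
the job is handed in; nothing more can be done
```

I zeroed the tester and handed the job in at about 25.7 s, with the collar still held pressed home; no verdict was reported.

- **Button:** the stylus tip went into the recess and pushed until the force read about 17 N upward. The stop takes about 4.2 N, so the button should have been fully down, though I could not read its travel directly. At the peak the arm drifted 8 mm in x, which tilted the stylus about 3° in the grip and slid it up about 2 mm.
- **Stylus:** I turned the tool to bring the stylus upright again and lowered it into the stand. In the images after release it stands upright with its flange on the block.
- **Collar:** after roughly 46 to 53° of clockwise turning the keyways came over the pins. The collar then went down about 8.7 to 8.9 mm of its 9 mm.
- **Final hold:** the last checks over 0.5 s showed a steady push of about 16 N down at an unchanged position, with the gripper set to 60 N. There was also a sideways load of 8 to 10 N that I left alone. The last picture shows the collar down on the nest's flange.
- **Left alone:** the jar, screwdriver and tray look unmoved in that picture.

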